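Load the dip carrier and hang it on the gallows hook

TASK

Two freshly turned blanks are to hang up to drain after their dip. Stand them upright in the two wire pockets of the dip carrier, one in each, then swing the carrier's bail up, lift the carrier by it and hang it by the eye of the bail on the hook under the gallows arm, where it must hang level, still and clear of the bench. Keep the carrier from tipping over, lower it gently onto the hook, and leave the sanding block, the wax tin and the bench brush where they are.

Things in the scene. Friction and masses are not known exactly. Their poses are not given: they have to be found in the camera images.
- turned_1_mid (a point): Centre of a turned wooden blank (x, y on its axis, 42.5 mm above its foot; its z axis points up the blank). Stepped cylinder 85 mm tall: foot part 62 mm in diameter and 54 mm high, above it a neck 48 mm in diameter and 31 mm high by which it can be gripped. About 0.16 kg. It stands upright on the bench.
- turned_2_mid (a point): The same for the other blank, identical in shape. The two are interchangeable: either may go into either pocket.
- carrier: Loose steel dip carrier, 0.42 kg with its bail. Origin: centre of its underside; y along its length (190 mm over the bail rivets), x across it, z up. Two round wire pockets side by side, 41 mm to either side in y: floor 10 mm above the underside, top ring 50 mm up, 73 mm clear inside at the ring. At each end an ear carries the bail pivot, 78 mm above the underside.
- pocket_a (a point): Point on the axis of the pocket on the carrier's +y side, 52.5 mm above the carrier's underside: the middle of a blank that is fully down in this pocket comes to lie here. Axes as the carrier.
- pocket_b (a point): The same for the pocket on the -y side.
- bail (a joint): Angle of the bail (rad) about the pivots. 0: flat to the carrier's -x side, level with the pivots, on its stop (starts so); 1.57: upright; 3.14: flat on the other side. Swings freely, falls back when let go. A push of over 3 N tips the carrier, and a grip squeezed hard does not turn in the fingers: swing it up held loosely, then squeeze. A lifted carrier hangs plumb under the pivots.
- grip_l (a point): Centre of the rubber grip on the +y half of the bail's straight crossbar, 43 mm from the bail's middle and 110 mm from the pivot line. The grip is a round sleeve along y, 11 mm thick, 39 mm long; nothing is within 50 mm around it except the bar itself. Axes: y along the bar, -x away from the pivot line (so -x points up when the bail is upright).
- grip_r (a point): The same for the grip on the -y half of the crossbar.
- bail_eye (a point): Highest point of the eye, a hump 30 mm wide in the middle of the crossbar that stands 14 mm out beyond the grips (124 mm from the pivot line), on the centreline of the 6 mm wire. It is this point that sits in the hook.
- gallows: Fixed grey steel post with an arm that ends over the hook. Origin on the bench straight below the hook; x from the hook to the post (middle 100 mm away), z up. The arm is 30 mm wide, its underside 390 mm up, and runs from 16 mm on the -x side of the hook back to the post. A gripper pointing straight down at the hook hits the arm; one that leans back to the -x side by 30 to 40 degrees clears it.
- hook_seat (a point): Where the eye's wire comes to lie in the hook, 253 mm above the bench. Steel screw hook of 8 mm rod, bent in the gallows' x-z plane, 28 mm wide inside; its mouth opens to -x, its shank rises 12 mm on the +x side of this point to the underside of the arm, 137 mm above this point. Axes as the gallows.
- hook_tip (a point): Centre of the hook's 9 mm ball tip, 23 mm on the -x side of hook_seat and 23 mm above it. The eye must pass over it, then come down behind it.
- sand_block_b: Bystander: a wooden sanding block with a dark sole, 64 x 92 x 25 mm; origin at the centre of its underside. Leave alone. (Two long-handled turning tools lie fixed on the bench between carrier and gallows, pointing away from the robot, y = -0.12 to 0.04, less than 60 mm high: carry things over them.)
- wax_tin: Bystander: a round open metal tin with dark red wax, 66 mm across, 28 mm high; origin at the centre of its underside. Leave alone.
- bench_brush: Bystander: a bench brush lying bristles down, 44 x 131 x 34 mm; origin at the centre of its underside. Leave alone. (A desk lamp reaches over the bench above it: shade and lamp arm stand 0.4 m and more above the bench, beyond about x = 0.5, y = 0.28; the lathe with a large bowl stands beyond x = 0.75. Keep the arm clear of both.)
Mind the look-alikes: they are no part of the job. Leave any green or yellow look-alike of the part that bears turned_1_mid alone.

How it is judged:
By the outcome, as a careful person would: the job done as asked, in the order asked, and still so for the second after the job is handed in, with the robot touching nothing.
It also fails if it takes over 72 s, if anything falls off the work surface, if the arm or the gripper's body presses on something with over 40 N, if the wrist force passes 120 N, or if a joint passes its speed limit or range.

ROBOT

A 6-joint arm with a two-finger parallel gripper is mounted at the origin on a cart in front of the work surface, level with it; the furniture and walls round the work are solid. World frame = base frame: x ahead of the robot, y to its left, z up, the work surface at z = 0. Lengths are in m, angles in rad, forces in N, time in s.
With the tool pointing down it reaches from about 0.3 to 0.775 m from the base axis. Payload 14.6 kg.
Tool frame: the origin (TCP) lies on the centre line of the jaws, within the pads' length; the fingertips stand ctrl.tcp_to_tips ahead of it and the grasp point (between the pads) lies 2 mm behind it (ctrl.tcp_to_tips is the distance from the TCP to the fingertips, in m); z points along the fingers, y is the line along which they close (so a half turn about z gives the same grasp; the last joint's range is limited). The gripper opens to 94 mm and grips with 3 to 60 N. Pads are 16 mm wide; open, the fingers measure 119 mm over their backs; the gripper's body (75 mm by 177 mm) begins 78 mm behind the grasp point.
Start: joints at [-1.359, 0.3, 1.521, -0, 1.321, -0.067], TCP at [0.151, -0.529, 0.222] pointing down, gripper open.
Joint ranges: [-3.03, 3.03], [-0.79, 2.21], [0.23, 2.52], [-1.04, 4.18], [0, 3.07], [-2.55, 2.55]. Speed limits (rad/s): [2.22, 2.22, 2.57, 3.14, 3.14, 3.14].

INTERFACE

Orientations are given as [roll, pitch, yaw] about the fixed x, y, z axes, in that order (R = Rz(yaw) Ry(pitch) Rx(roll)).
In Python, from station import telemetry, viewer, hand_in, ctrl gives the robot as it stands.
- The arm moves only by the tool step_arm, never from a script. Its argument "plan" is a list of rows, each an object of numbers: "dx", "dy", "dz": the shift along the tool's x, y, z scaled (see below); "rx", "ry", "rz": the turn, a rotation vector about the tool's x, y, z scaled (see below); "claw": the closure, from 0 (fully open) to 1 (shut). In form: [{"dx": .., "dy": .., "dz": .., "rx": .., "ry": .., "rz": .., "claw": ..}, ...]. A call has 1 to 10 rows; each row shifts and turns the commanded pose from where the row before left it, along the tool's axes as they then stand; what a row does not reach is not made up. The controller multiplies each number of a shift by 0.1 m and each number of a turn by 90 degrees. A row lasts 1/10 s, in which the tool goes at most 50 mm and 8.59 degrees, less where a joint would pass 70% of its speed; a pose out of reach is approached as far as the arm can. A call with a number of a shift or a turn outside -1 to 1 is refused whole. A call with a gripper value outside its range is refused whole. The fingers move at their own pace and stop on an object; "grip_force" is the grip in N (left out, the last holds). Time passes only in rows, so rows that do not move let the fingers close. It gives the time, the measured TCP pose, the force, the opening and the grip force at its end, in the units of the state.
- telemetry.get_obs(): the state, without advancing time (a new reading comes with each control period).
- viewer.camera(name): name is "scene" or "top" or "wrist"; returns a dict with "img" (400x640x3 uint8, red, green, blue), "z_map" (400x640 float32, m along the optical axis (not along the pixel's ray), 0 where there is no reading), "fx", "fy", "cx", "cy" (pixels), "R" (3x3) and "t" (3): a world point X has camera coordinates R X + t; the wrist camera has in their place "tool_from_camera" (4x4, takes a point from camera to tool coordinates, whose origin is the TCP and whose axes are the flange's). Camera axes: x right, y down, z forward; pixel columns grow to the right and rows downward; lengths in m; the calibration is good to about 2 mm. The wrist camera is an equidistant fisheye: a pixel r from the principal point sees the ray r / f radians off the axis. A picture is of the moment at which its call begins: read the wrist's pose just before it.
- hand_in(): hands the job in; it is judged then, once.
Trained networks look in a picture, given as the dict that the camera call returned (one of the last four; its "shot" number tells which), for a name from the list of things; names that differ only in an ending like _2 or _b are one class to them, and where a whole thing is asked for, a point or a joint stands for the part that bears it (a point fixed in the world has none). Each returns a list of dicts, best first, with "score" (0 to 1); they miss things now and then, are a little off and sometimes report something else, mostly with a low value. They report only what shows in the picture. A call takes as long as a camera call. They do not tell look-alikes from the thing itself.
- viewer.recognise(target, picture): "rect" ([left, top, right, bottom] in pixels, round what is visible of it).
The state is a dict: "time_s": time; "qpos": joint angles; "joint_vel": joint speeds; "tau": joint torques, N m; "ee_pos": TCP position; "eef_rot": TCP orientation; "force": force on the tool from outside, world axes, zero at the start; "moment": the same for the moment, N m; "grip_width": finger opening in m; "grip_force": force on a finger pad.
Only numpy, scipy, OpenCV 4.12 (cv2) and the standard library are available. Lean on these libraries where they do the work, as an engineer would, in place of code of your own. Each camera call takes 0.05 s, during which the arm holds its last target. There are 200 camera calls.

## Working session

There is one attempt and no reset: what is moved stays moved. The work goes in short steps, Python scripts to look and compute and a tool call to move; the robot and the scene stay as the last step left them, time stands still between calls to the robot, and variables do not carry over. Pictures are saved under pics/ and viewed, at most 10 in all, crops included, and the job is handed in when it is done.

Besides the shell and the picture viewer there is one more tool, called as name([rows], argument=value, ...), one row to a line, values as JSON. step_arm: Moves the arm, as the interface text tells. Shifts and turns lie within -1 to 1; 1 stands for 0.1 m of shift or 90 degrees of turn. Its arguments: {"type":"object","properties":{"plan":{"type":"array"},"grip_force":{"type":"number"}},"required":["plan"]}

```bash
ls; mkdir -p pics; python3 - <<'E'
from station import telemetry, viewer, ctrl
import cv2, numpy as np, pickle
o=telemetry.get_obs(); print(o['time_s'],o['ee_pos'],o['eef_rot'],o['grip_width'],ctrl.tcp_to_tips)
for n in ('scene','top'):
    p=viewer.camera(n); pickle.dump(p,open(f'{n}.pkl','wb'))
    cv2.imwrite(f'pics/{n}1.png',p['img'][:,:,::-1])
    for t in ('turned_1_mid','carrier','bail','grip_l','bail_eye','gallows','hook_tip','hook_seat','sand_block_b','wax_tin','bench_brush'):
        try: print(n,t,[(np.round(d['rect']).tolist(),round(d['score'],2)) for d in viewer.recognise(t,p)][:5])
        except Exception as e: print(n,t,e)
E
```

```text
pics
0.0 [ 0.1513032  -0.52851239  0.22188487] [-3.14040958e+00 -8.79414986e-05  2.78819619e-01] 0.09404881810176738 0.017
scene turned_1_mid [([363.0, 201.0, 379.0, 227.0], 0.86), ([332.0, 239.0, 349.0, 266.0], 0.77), ([298.0, 296.0, 319.0, 332.0], 0.6)]
scene carrier [([321.0, 175.0, 368.0, 210.0], 0.9)]
scene bail [([346.0, 188.0, 369.0, 206.0], 0.61)]
scene grip_l [([346.0, 191.0, 367.0, 203.0], 0.49)]
scene bail_eye [([348.0, 188.0, 367.0, 202.0], 0.53)]
scene gallows [([258.0, 137.0, 301.0, 250.0], 0.78)]
scene hook_tip [([255.0, 136.0, 300.0, 252.0], 0.73)]
scene hook_seat [([257.0, 136.0, 298.0, 254.0], 0.73)]
scene sand_block_b [([377.0, 193.0, 386.0, 208.0], 0.69)]
scene wax_tin [([273.0, 278.0, 291.0, 297.0], 0.63)]
scene bench_brush [([214.0, 253.0, 248.0, 286.0], 0.81)]
top turned_1_mid [([363.0, 242.0, 388.0, 264.0], 0.72), ([187.0, 244.0, 213.0, 270.0], 0.67), ([274.0, 236.0, 297.0, 256.0], 0.55)]
top carrier [([364.0, 174.0, 426.0, 223.0], 0.84)]
top bail [([364.0, 188.0, 420.0, 234.0], 0.54)]
top grip_l [([370.0, 222.0, 406.0, 230.0], 0.83)]
top bail_eye [([365.0, 204.0, 420.0, 236.0], 0.76)]
top gallows [([264.0, 121.0, 295.0, 192.0], 0.95)]
top hook_tip [([266.0, 120.0, 292.0, 180.0], 0.65)]
top hook_seat [([269.0, 120.0, 295.0, 189.0], 0.63), ([359.0, 207.0, 414.0, 235.0], 0.17)]
top sand_block_b [([409.0, 236.0, 435.0, 264.0], 0.72), ([265.0, 121.0, 297.0, 189.0], 0.59)]
top wax_tin [([215.0, 207.0, 234.0, 224.0], 0.88)]
top bench_brush [([207.0, 145.0, 242.0, 156.0], 0.51)]
```

```bash
python3 - <<'E'
import cv2
a=cv2.imread('pics/top1.png')[100:300,160:460]; cv2.imwrite('pics/topc.png',cv2.resize(a,None,fx=2.66,fy=2.66,interpolation=cv2.INTER_CUBIC))
a=cv2.imread('pics/scene1.png')[120:350,200:420]; cv2.imwrite('pics/scenec.png',cv2.resize(a,None,fx=2.6,fy=2.6,interpolation=cv2.INTER_CUBIC))
E
```

```text
(no output)
```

View pics/topc.png

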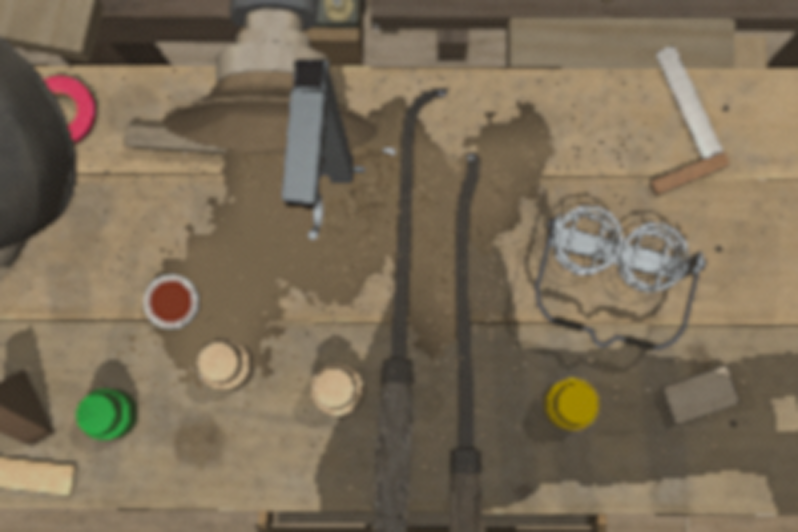

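View pics/scenec.png

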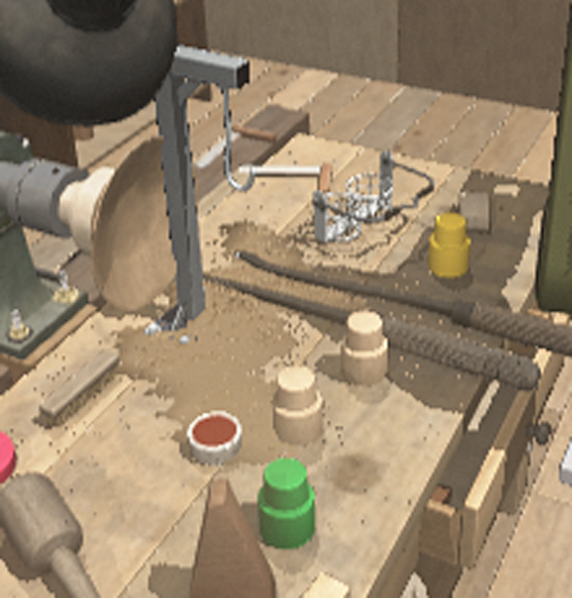

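The top view shows the two plain wooden blanks at full-image px (243,237) and (285,247). Green and yellow are the look-alikes. The carrier is near (393,193), with its bail lying toward the robot, and the gallows hook is near (278,187). Next I measure them.

```bash
cat > h.py <<'E'
import numpy as np, pickle
def cloud(p):
    z=p['z_map'].astype(float); v,u=np.indices(z.shape)
    c=np.stack([(u-p['cx'])/p['fx']*z,(v-p['cy'])/p['fy']*z,z],-1)
    w=(c-p['t'])@p['R']; w[z<=0]=np.nan
    return w
def proj(p,X):
    c=np.asarray(X)@p['R'].T+p['t']; return np.stack([p['fx']*c[...,0]/c[...,2]+p['cx'],p['fy']*c[...,1]/c[...,2]+p['cy']],-1)
E
python3 - <<'E'
from h import *
import cv2
np.set_printoptions(precision=4,suppress=True)
for n in ('top','scene'):
    p=pickle.load(open(n+'.pkl','rb')); w=cloud(p); print(n,'cam',-p['R'].T@p['t'],p['fx'])
    if n=='top': boxes=[(230,225,258,250),(272,234,299,260)]
    else: boxes=[(332,239,349,266),(298,255,328,295)]
    for b in boxes:
        q=w[b[1]:b[3],b[0]:b[2]].reshape(-1,3)
        s=q[(q[:,2]>.079)&(q[:,2]<.092)]; 
        if len(s): (cx,cy),r=cv2.minEnclosingCircle(s[:,:2].astype(np.float32)); print('blank top',len(s),s.mean(0),cx,cy,r)
    # carrier region
    m=(w[...,0]>.35)&(w[...,0]<.8)&(w[...,1]<-.12)&(w[...,1]>-.5)
    for lo,hi in ((.03,.045),(.045,.06),(.06,.075),(.075,.1),(.1,.2)):
        k=m&(w[...,2]>lo)&(w[...,2]<hi); 
        if k.sum(): print(lo,hi,k.sum(),np.nanmin(w[k],0),np.nanmax(w[k],0))
    g=(w[...,2]>.2)&(w[...,2]<.46)&(w[...,0]>.3)&(w[...,0]<.85)&(abs(w[...,1])<.25)
    q=w[g]; 
    for lo,hi in ((.2,.24),(.24,.26),(.26,.29),(.29,.34),(.34,.38),(.38,.4),(.4,.43)):
        s=q[(q[:,2]>lo)&(q[:,2]<hi)]
        if len(s):print('gal',lo,hi,len(s),s.min(0),s.max(0),s.mean(0))
    if n=='top':
        s=q[(q[:,2]>.41)]; print(cv2.minAreaRect(s[:,:2].astype(np.float32)))
        print(w[200,200],w[250,320])
        k=m&(w[...,2]>.06)&(w[...,2]<.1)
        print(np.c_[np.argwhere(k),w[k]])
E
```

```text
top cam [0.3977 0.0002 1.3957] 423.57100840016636
blank top 169 [0.4568 0.241  0.0845] 0.4572133421897888 0.24110251665115356 0.02313084900379181
blank top 171 [0.4285 0.1051 0.0845] 0.4283135235309601 0.10514690726995468 0.023114526644349098
0.03 0.045 76 [ 0.3858 -0.3519  0.03  ] [ 0.6482 -0.1455  0.0448]
0.045 0.06 307 [ 0.3828 -0.3193  0.045 ] [ 0.6516 -0.1453  0.0595]
0.06 0.075 27 [ 0.3892 -0.32    0.0605] [ 0.6183 -0.1335  0.075 ]
0.075 0.1 491 [ 0.3923 -0.3291  0.0751] [ 0.6346 -0.1296  0.0984]
gal 0.2 0.24 665 [0.6833 0.0543 0.2   ] [0.8497 0.2489 0.24  ] [0.7978 0.1663 0.2237]
gal 0.24 0.26 522 [0.5891 0.0639 0.2401] [0.8499 0.2489 0.26  ] [0.7647 0.1664 0.2507]
gal 0.26 0.29 227 [0.5731 0.074  0.2601] [0.7811 0.2488 0.2896] [0.7138 0.1626 0.2719]
gal 0.29 0.34 116 [0.684  0.0896 0.2904] [0.7184 0.2334 0.3365] [0.7052 0.1509 0.3066]
gal 0.34 0.38 22 [0.6842 0.0894 0.3403] [0.7089 0.0965 0.3779] [0.6943 0.0914 0.3587]
gal 0.38 0.4 33 [0.5819 0.09   0.3819] [0.7081 0.1262 0.3994] [0.6457 0.0968 0.3937]
gal 0.4 0.43 739 [0.5813 0.0896 0.4006] [0.7136 0.1267 0.4273] [0.6463 0.1
[... 879 characters left out ...]
08] [ 0.6296 -0.1427  0.0749]
0.075 0.1 237 [ 0.3889 -0.3262  0.0752] [ 0.6351 -0.1271  0.0967]
gal 0.2 0.24 706 [0.6804 0.0526 0.2   ] [0.8496 0.2493 0.24  ] [0.761  0.1727 0.2208]
gal 0.24 0.26 326 [0.5788 0.0931 0.2402] [0.8497 0.2471 0.2598] [0.7348 0.1615 0.2498]
gal 0.26 0.29 269 [0.5716 0.0894 0.26  ] [0.7254 0.2495 0.29  ] [0.6913 0.1476 0.2751]
gal 0.29 0.34 283 [0.6064 0.0908 0.29  ] [0.7148 0.2335 0.3399] [0.687  0.1319 0.311 ]
gal 0.34 0.38 164 [0.6062 0.0908 0.3402] [0.7157 0.123  0.3798] [0.6726 0.113  0.3606]
gal 0.38 0.4 99 [0.5807 0.1017 0.3802] [0.6903 0.1286 0.3999] [0.633  0.1202 0.3927]
gal 0.4 0.43 277 [0.5799 0.0917 0.4001] [0.6872 0.1294 0.4221] [0.6244 0.1173 0.4138]
```

```bash
cat >> h.py <<'E'
E
python3 - <<'E'
from h import *
from scipy.optimize import least_squares
import cv2
np.set_printoptions(precision=4,suppress=True)
P={n:pickle.load(open(n+'.pkl','rb')) for n in ('top','scene')}
def fit(ns):
    R=[];B=[]
    for n in ns:
        w=cloud(P[n]).reshape(-1,3); w=w[(w[:,0]>.36)&(w[:,0]<.68)&(w[:,1]<-.11)&(w[:,1]>-.36)]
        w=w[np.hypot(w[:,0]-.405,w[:,1]+.185)>.045]   # yellow
        R.append(w[(w[:,2]>.044)&(w[:,2]<.056)&(w[:,0]>.5)]); B.append(w[(w[:,2]>.07)&(w[:,2]<.09)&(w[:,0]<.52)])
    R=np.vstack(R);B=np.vstack(B)
    def loc(q,a):
        c,s=np.cos(a[2]),np.sin(a[2]); d=q[:,:2]-a[:2]; return np.c_[c*d[:,0]+s*d[:,1],-s*d[:,0]+c*d[:,1]]
    def f(a):
        r=loc(R,a); e=np.minimum(*[abs(np.hypot(r[:,0],r[:,1]-y)-.038) for y in(.041,-.041)])
        b=loc(B,a); k=(b[:,1]>-.065)&(b[:,1]<.065)&(abs(b[:,1])>.02)
        eb=np.where(k,b[:,0]+.110,0)
        return np.r_[e,eb]
    best=min((least_squares(f,[.58,-.23,y0],loss='soft_l1',f_scale=.003) for y0 in(-.3,-.1,.1,.3)),key=lambda s:s.cost)
    print(ns,len(R),len(B),best.x,np.degrees(best.x[2]),best.cost)
    b=loc(B,best.x); k=abs(abs(b[:,1])-.043)<.018; print('bar x',np.median(b[k,0]),'z',np.median(B[k,2]),k.sum(),'y range',b[:,1].min(),b[:,1].max(),'min x',b[:,0].min())
    return best.x
for ns in (['top'],['scene'],['top','scene']): a=fit(ns)
p=P['top']; x,y,t=a; Rz=np.array([[np.cos(t),-np.sin(t)],[np.sin(t),np.cos(t)]])
im=cv2.imread('pics/top1.png')
th=np.linspace(0,2*np.pi,60); L=[]
for yy in(.041,-.041): L+=[(.038*np.cos(u),yy+.038*np.sin(u),.05) for u in th]
L+=[(-.11,v,.078) for v in np.linspace(-.065,.065,40)]+[(0,.09,.078),(0,-.09,.078),(-.124,0,.078)]
L=np.array(L); W=np.c_[L[:,:2]@Rz.T+a[:2],L[:,2]]
s=5; c=cv2.resize(im[165:240,345:435],None,fx=s,fy=s,interpolation=cv2.INTER_CUBIC)
for u,v in proj(p,W): cv2.circle(c,(int((u-345+.5)*s),int((v-165+.5)*s)),1,(0,0,255),-1)
# scene hook
w=cloud(P['scene'])[136:200,270:300].reshape(-1,3)
for lo,hi in((.23,.25),(.25,.27),(.27,.29),(.29,.32),(.32,.35),(.35,.38)):
    k=w[(w[:,2]>lo)&(w[:,2]<hi)&(w[:,0]>.56)&(w[:,0]<.63)&(w[:,1]>.05)&(w[:,1]<.16)]; print(lo,len(k),k.mean(0) if len(k) else '',k.min(0) if len(k) else '',k.max(0) if len(k) else '')
w=cloud(P['top'])[165:200,265:300].reshape(-1,3); k=w[(w[:,2]>.23)&(w[:,2]<.29)&(w[:,0]<.6)]; print(k)
cv2.imwrite('pics/fit.png',c)
E
```

```text
['top'] 194 171 [ 0.6007 -0.2368 -0.2588] -14.830832187836217 0.0005215838428895669
bar x -0.11031940416368065 z 0.0817328944450299 80 y range -0.09054504110533976 0.07360722163797571 min x -0.12607966693999156
['scene'] 91 72 [ 0.5985 -0.2364 -0.2523] -14.453967447544494 0.0005960327219964656
bar x -0.11188108102712811 z 0.08077598102851713 33 y range -0.09076472203620853 0.07688723555795714 min x -0.12454874642562094
['top', 'scene'] 285 243 [ 0.6001 -0.2366 -0.2563] -14.682920846720798 0.00119023214207565
bar x -0.1107968166567985 z 0.08137081330234669 114 y range -0.09124392669869685 0.07629240510441243 min x -0.1261227425475483
0.23 7 [0.5985 0.1147 0.2482] [0.5894 0.1123 0.2467] [0.6081 0.1175 0.2498]
0.25 33 [0.599  0.1132 0.2583] [0.5762 0.1059 0.2502] [0.6191 0.1204 0.2689]
0.27 24 [0.5998 0.1138 0.2784] [0.5716 0.1075 0.2705] [0.6192 0.1187 0.287 ]
0.29 21 [0.6118 0.1128 0.3036] [0.6073 0.1098 0.2902] [0.6184 0.1181 0.32  ]
0.32 22 [0.6095 0.1126 0.3368] [0.6064 0.1077 0.3208] [0.6146 0.1181 0.3476]
0.35 20 [0.6096 0.1131 0.3654] [0.6062 0.1091 0.3506] [0.6166 0.1186 0.3794]
[[0.5995 0.1111 0.2551]
 [0.5975 0.1141 0.251 ]
 [0.5978 0.1116 0.249 ]
 [0.5989 0.1094 0.2432]
 [0.5946 0.1141 0.2513]
 [0.5945 0.1112 0.2522]
 [0.5951 0.1088 0.2488]
 [0.592  0.1141 0.2504]
 [0.5916 0.1111 0.2526]
 [0.5926 0.1089 0.2472]
 [0.5891 0.1167 0.2511]
 [0.5874 0.113  0.2612]
 [0.5891 0.1112 0.2515]
 [0.5829 0.1146 0.2715]
 [0.5832 0.112  0.2702]
 [0.5841 0.1099 0.2648]
 [0.5786 0.1162 0.2812]
 [0.5788 0.1136 0.2803]
 [0.5791 0.1111 0.2786]
 [0.5814 0.1098 0.2645]
 [0.576  0.1162 0.2808]
 [0.5763 0.1137 0.2793]
 [0.5759 0.1108 0.2819]
 [0.5737 0.1164 0.2782]
 [0.5731 0.1134 0.2818]
 [0.5739 0.1111 0.2775]]
```

View pics/fit.png

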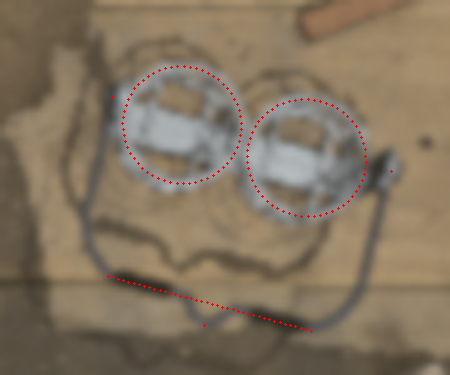

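The fit sits well: carrier at (0.600, −0.237) with yaw −14.6°, hook seat about (0.598, 0.113, 0.253), blanks at (0.4275, 0.1055) and (0.455, 0.2415). I'll turn the tool to yaw 90° and go over the first blank.

step_arm([
  {"rz": -0.0914, "claw": 0},
  {"rz": -0.0914, "claw": 0},
  {"rz": -0.0914, "claw": 0},
  {"rz": -0.0914, "claw": 0},
  {"rz": -0.0914, "claw": 0},
  {"rz": -0.0914, "claw": 0},
  {"rz": -0.0914, "claw": 0},
  {"rz": -0.0914, "claw": 0},
  {"rz": -0.0914, "claw": 0},
], grip_force=20)

```text
$.plan[0]: bad value
```

step_arm([
  {"dx": 0.396, "dy": 0.173, "claw": 0},
  {"dx": 0.396, "dy": 0.173, "claw": 0},
  {"dx": 0.396, "dy": 0.173, "claw": 0},
  {"dx": 0.396, "dy": 0.173, "claw": 0},
  {"dx": 0.396, "dy": 0.173, "claw": 0},
  {"dx": 0.396, "dy": 0.173, "claw": 0},
  {"dx": 0.396, "dy": 0.173, "claw": 0},
  {"dx": 0.396, "dy": 0.173, "claw": 0},
])

```text
$.plan[0]: bad value
```

step_arm([
  {"dx": 0.396, "dy": 0.173, "claw": 0},
  {"dx": 0.396, "dy": 0.173, "claw": 0},
  {"dx": 0.396, "dy": 0.173, "claw": 0},
  {"dx": 0.396, "dy": 0.173, "claw": 0},
  {"dx": 0.396, "dy": 0.173, "claw": 0},
  {"dx": 0.396, "dy": 0.173, "claw": 0},
  {"dx": 0.396, "dy": 0.173, "claw": 0},
  {"dx": 0.396, "dy": 0.173, "claw": 0},
  {"claw": 0},
])

```text
$.plan[0]: bad value
```

step_arm([
  {"dx": 0, "dy": 0, "dz": 0, "rx": 0, "ry": 0, "rz": -0.0914, "claw": 0},
  {"dx": 0, "dy": 0, "dz": 0, "rx": 0, "ry": 0, "rz": -0.0914, "claw": 0},
  {"dx": 0, "dy": 0, "dz": 0, "rx": 0, "ry": 0, "rz": -0.0914, "claw": 0},
  {"dx": 0, "dy": 0, "dz": 0, "rx": 0, "ry": 0, "rz": -0.0914, "claw": 0},
  {"dx": 0, "dy": 0, "dz": 0, "rx": 0, "ry": 0, "rz": -0.0914, "claw": 0},
  {"dx": 0, "dy": 0, "dz": 0, "rx": 0, "ry": 0, "rz": -0.0914, "claw": 0},
  {"dx": 0, "dy": 0, "dz": 0, "rx": 0, "ry": 0, "rz": -0.0914, "claw": 0},
  {"dx": 0, "dy": 0, "dz": 0, "rx": 0, "ry": 0, "rz": -0.0914, "claw": 0},
  {"dx": 0, "dy": 0, "dz": 0, "rx": 0, "ry": 0, "rz": -0.0914, "claw": 0},
], grip_force=20)

```text
time_s: 2.1
ee_pos: [0.1513, -0.5288, 0.2224]
eef_rot: [-3.142, -0.0, 1.577]
force: [-0.0, 1.3, -0.2]
grip_width: 0.0943
grip_force: 0.0
```

step_arm([
  {"dx": 0.396, "dy": 0.173, "dz": 0, "rx": 0, "ry": 0, "rz": 0, "claw": 0},
  {"dx": 0.396, "dy": 0.173, "dz": 0, "rx": 0, "ry": 0, "rz": 0, "claw": 0},
  {"dx": 0.396, "dy": 0.173, "dz": 0, "rx": 0, "ry": 0, "rz": 0, "claw": 0},
  {"dx": 0.396, "dy": 0.173, "dz": 0, "rx": 0, "ry": 0, "rz": 0, "claw": 0},
  {"dx": 0.396, "dy": 0.173, "dz": 0, "rx": 0, "ry": 0, "rz": 0, "claw": 0},
  {"dx": 0.396, "dy": 0.173, "dz": 0, "rx": 0, "ry": 0, "rz": 0, "claw": 0},
  {"dx": 0.396, "dy": 0.173, "dz": 0, "rx": 0, "ry": 0, "rz": 0, "claw": 0},
  {"dx": 0.396, "dy": 0.173, "dz": 0, "rx": 0, "ry": 0, "rz": 0, "claw": 0},
  {"dx": 0.396, "dy": 0.173, "dz": 0, "rx": 0, "ry": 0, "rz": 0, "claw": 0},
  {"dx": 0.396, "dy": 0.173, "dz": 0, "rx": 0, "ry": 0, "rz": 0, "claw": 0},
])

```text
time_s: 3.1
ee_pos: [0.3246, -0.1311, 0.2228]
eef_rot: [3.141, 0.0, 1.571]
force: [0.7, -0.2, 0.6]
grip_width: 0.0942
grip_force: 0.0
```

step_arm([
  {"dx": 0.396, "dy": 0.173, "dz": 0, "rx": 0, "ry": 0, "rz": 0, "claw": 0},
  {"dx": 0.396, "dy": 0.173, "dz": 0, "rx": 0, "ry": 0, "rz": 0, "claw": 0},
  {"dx": 0.396, "dy": 0.173, "dz": 0, "rx": 0, "ry": 0, "rz": 0, "claw": 0},
  {"dx": 0.396, "dy": 0.173, "dz": 0, "rx": 0, "ry": 0, "rz": 0, "claw": 0},
  {"dx": 0.396, "dy": 0.173, "dz": 0, "rx": 0, "ry": 0, "rz": 0, "claw": 0},
  {"dx": 0.396, "dy": 0.173, "dz": 0, "rx": 0, "ry": 0, "rz": 0, "claw": 0},
  {"dx": 0, "dy": 0, "dz": 0, "rx": 0, "ry": 0, "rz": 0, "claw": 0},
  {"dx": 0, "dy": 0, "dz": 0, "rx": 0, "ry": 0, "rz": 0, "claw": 0},
])

```text
time_s: 3.9
ee_pos: [0.4279, 0.1052, 0.2222]
eef_rot: [-3.141, 0.0, 1.573]
force: [0.0, -0.1, -0.0]
grip_width: 0.094
grip_force: 0.0
```

step_arm([
  {"dx": 0, "dy": 0, "dz": 0.4, "rx": 0, "ry": 0, "rz": 0, "claw": 0},
  {"dx": 0, "dy": 0, "dz": 0.4, "rx": 0, "ry": 0, "rz": 0, "claw": 0},
  {"dx": 0, "dy": 0, "dz": 0.4, "rx": 0, "ry": 0, "rz": 0, "claw": 0},
  {"dx": 0, "dy": 0, "dz": 0.28, "rx": 0, "ry": 0, "rz": 0, "claw": 0},
  {"dx": 0, "dy": 0, "dz": 0, "rx": 0, "ry": 0, "rz": 0, "claw": 0.3},
  {"dx": 0, "dy": 0, "dz": 0, "rx": 0, "ry": 0, "rz": 0, "claw": 0.6},
  {"dx": 0, "dy": 0, "dz": 0, "rx": 0, "ry": 0, "rz": 0, "claw": 0.6},
  {"dx": 0, "dy": 0, "dz": 0, "rx": 0, "ry": 0, "rz": 0, "claw": 0.6},
  {"dx": 0, "dy": 0, "dz": 0, "rx": 0, "ry": 0, "rz": 0, "claw": 0.6},
  {"dx": 0, "dy": 0, "dz": 0, "rx": 0, "ry": 0, "rz": 0, "claw": 0.6},
])

```text
time_s: 4.9
ee_pos: [0.4283, 0.1049, 0.075]
eef_rot: [3.141, -0.0, 1.571]
force: [0.5, 0.4, 1.4]
grip_width: 0.0492
grip_force: 0.0
```

step_arm([
  {"dx": 0, "dy": 0, "dz": 0, "rx": 0, "ry": 0, "rz": 0, "claw": 0.7},
  {"dx": 0, "dy": 0, "dz": 0, "rx": 0, "ry": 0, "rz": 0, "claw": 0.7},
  {"dx": 0, "dy": 0, "dz": 0, "rx": 0, "ry": 0, "rz": 0, "claw": 0.7},
  {"dx": 0, "dy": 0, "dz": -0.25, "rx": 0, "ry": 0, "rz": 0, "claw": 0.7},
  {"dx": 0, "dy": 0, "dz": -0.4, "rx": 0, "ry": 0, "rz": 0, "claw": 0.7},
  {"dx": 0, "dy": 0, "dz": -0.4, "rx": 0, "ry": 0, "rz": 0, "claw": 0.7},
  {"dx": -0.2, "dy": 0.12, "dz": -0.1, "rx": 0, "ry": 0, "rz": 0, "claw": 0.7},
])

```text
time_s: 5.6
ee_pos: [0.4407, 0.086, 0.1933]
eef_rot: [3.136, -0.001, 1.573]
force: [0.4, -0.7, -3.4]
grip_width: 0.0472
grip_force: 19.9
```

step_arm([
  {"dx": -0.37, "dy": 0.225, "dz": 0, "rx": 0, "ry": 0, "rz": 0, "claw": 0.7},
  {"dx": -0.37, "dy": 0.225, "dz": 0, "rx": 0, "ry": 0, "rz": 0, "claw": 0.7},
  {"dx": -0.37, "dy": 0.225, "dz": 0, "rx": 0, "ry": 0, "rz": 0, "claw": 0.7},
  {"dx": -0.37, "dy": 0.225, "dz": 0, "rx": 0, "ry": 0, "rz": 0, "claw": 0.7},
  {"dx": -0.37, "dy": 0.225, "dz": 0, "rx": 0, "ry": 0, "rz": 0, "claw": 0.7},
  {"dx": -0.37, "dy": 0.225, "dz": 0, "rx": 0, "ry": 0, "rz": 0, "claw": 0.7},
  {"dx": -0.37, "dy": 0.225, "dz": 0, "rx": 0, "ry": 0, "rz": 0, "claw": 0.7},
  {"dx": -0.22, "dy": 0.125, "dz": 0, "rx": 0, "ry": 0, "rz": 0, "claw": 0.7},
  {"dx": 0, "dy": 0, "dz": 0, "rx": 0, "ry": 0, "rz": 0, "claw": 0.7},
  {"dx": 0, "dy": 0, "dz": 0, "rx": 0, "ry": 0, "rz": 0, "claw": 0.7},
])

```text
time_s: 6.6
ee_pos: [0.6098, -0.1961, 0.1886]
eef_rot: [-3.14, -0.001, 1.57]
force: [0.2, -0.8, -1.6]
grip_width: 0.0468
grip_force: 19.9
```

```bash
python3 - <<'E'
from station import telemetry, viewer
import cv2, pickle
o=telemetry.get_obs(); p=viewer.camera('wrist'); pickle.dump((o,p),open('w1.pkl','wb'))
print(o['ee_pos'],o['grip_width'],o['force'],p['fx'],p['cx'],p['cy']); print(p['tool_from_camera'])
cv2.imwrite('pics/w1.png',p['img'][:,:,::-1])
E
```

```text
[ 0.60980682 -0.19608064  0.18856976] 0.04677438879999208 [ 0.200891   -0.83689196 -1.63974051] 309.70691628693146 324.6702152666188 195.8983406481907
[[-2.82581385e-04 -9.68480897e-01 -2.49087681e-01  7.12084691e-02]
 [ 9.99999894e-01 -1.83085074e-04 -4.22610055e-04  1.89236095e-04]
 [ 3.63685528e-04 -2.49087774e-01  9.68480846e-01 -1.61072302e-01]
 [ 0.00000000e+00  0.00000000e+00  0.00000000e+00  1.00000000e+00]]
```

View pics/w1.png

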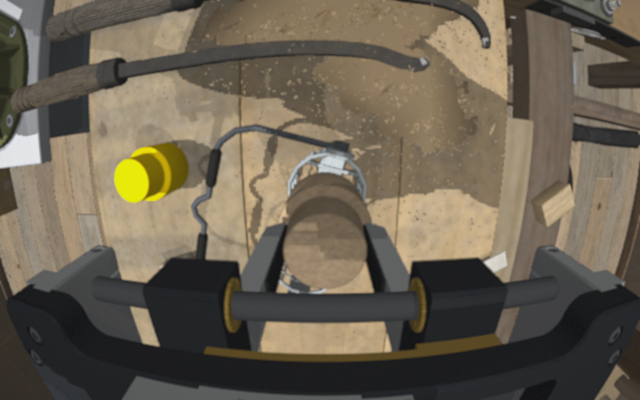

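The wrist picture shows the blank gripped at (325,250) over pocket a, with the ring visible round its far side at (327,170). It also shows that the gripper body is wide along the closing axis. I'll check the carrier pose from this view.

```bash
cat >> h.py <<'E'
from scipy.spatial.transform import Rotation as Ro
def wcloud(o,p):
    z=p['z_map'].astype(float); v,u=np.indices(z.shape); a=(u-p['cx'])/p['fx']; b=(v-p['cy'])/p['fy']; r=np.hypot(a,b)+1e-9
    k=np.tan(np.minimum(r,1.5))/r; c=np.stack([a*k*z,b*k*z,z],-1)
    T=p['tool_from_camera']; t=c@T[:3,:3].T+T[:3,3]
    w=t@Ro.from_euler('xyz',o['eef_rot']).as_matrix().T+o['ee_pos']; w[(z<=0)|(r>1.3)]=np.nan
    return w
def carrier_fit(w,x0=(.6,-.2366,-.2555)):
    from scipy.optimize import least_squares
    w=w.reshape(-1,3); w=w[np.isfinite(w[:,0])]
    w=w[(w[:,0]>.44)&(w[:,0]<.68)&(w[:,1]<-.11)&(w[:,1]>-.36)]
    R=w[(w[:,2]>.046)&(w[:,2]<.056)&(w[:,0]>.54)]; B=w[(w[:,2]>.074)&(w[:,2]<.09)&(w[:,0]<.53)]
    def loc(q,a):
        c,s=np.cos(a[2]),np.sin(a[2]); d=q[:,:2]-a[:2]; return np.c_[c*d[:,0]+s*d[:,1],-s*d[:,0]+c*d[:,1]]
    def parts(a):
        r=loc(R,a); e=np.minimum(*[abs(np.hypot(r[:,0],r[:,1]-y)-.038) for y in(.041,-.041)]); e=e[e<.012]
        b=loc(B,a); b=b[(abs(abs(b[:,1])-.043)<.019)&(abs(b[:,0]+.11)<.012)]
        return e,b[:,0]+.110
    def f(a):
        r=loc(R,a); e=np.minimum(*[abs(np.hypot(r[:,0],r[:,1]-y)-.038) for y in(.041,-.041)])
        b=loc(B,a); k=(abs(abs(b[:,1])-.043)<.019); return np.r_[np.minimum(e,.012),np.where(k,np.clip(b[:,0]+.11,-.012,.012),0)]
    s=least_squares(f,x0,loss='soft_l1',f_scale=.002,x_scale=[.01,.01,.05],diff_step=1e-3)
    e,b=parts(s.x); print('fit',s.x,np.degrees(s.x[2]),'ring pts',len(e),'med',np.median(e),'bar pts',len(b),np.median(b) if len(b) else '')
    return s.x
E
python3 - <<'E'
from h import *
np.set_printoptions(precision=4,suppress=True)
o,p=pickle.load(open('w1.pkl','rb')); w=wcloud(o,p)
a=carrier_fit(w); c,s=np.cos(a[2]),np.sin(a[2])
for y in(.041,-.041): print('pocket',a[0]-s*y,a[1]+c*y)
# blank top
q=w[235:275,290:360].reshape(-1,3); print('blank top z',np.nanmedian(q[:,2])); k=q[abs(q[:,2]-np.nanmedian(q[:,2]))<.004]; import cv2; print(cv2.minEnclosingCircle(k[:,:2].astype(np.float32)))
print(w[120,150],w[178,135])
E
```

```text
fit [ 0.6018 -0.2377 -0.2539] -14.54876374793204 ring pts 667 med 0.0011326360135274147 bar pts 680 0.0008013122162250225
pocket 0.6121488319006084 -0.1980327147499119
pocket 0.5915501127507984 -0.2774033186873096
blank top z 0.19729533559475776
((0.6096378564834595, -0.19773820042610168), 0.022169914096593857)
[ 0.3907 -0.1166 -0.0009] [ 0.4194 -0.1747  0.0835]
```

step_arm([
  {"dx": -0.014, "dy": 0.015, "dz": 0.2, "rx": 0, "ry": 0, "rz": 0, "claw": 0.7},
  {"dx": 0, "dy": 0, "dz": 0.25, "rx": 0, "ry": 0, "rz": 0, "claw": 0.7},
  {"dx": 0, "dy": 0, "dz": 0.1, "rx": 0, "ry": 0, "rz": 0, "claw": 0.7},
  {"dx": 0, "dy": 0, "dz": 0.1, "rx": 0, "ry": 0, "rz": 0, "claw": 0.7},
  {"dx": 0, "dy": 0, "dz": 0.1, "rx": 0, "ry": 0, "rz": 0, "claw": 0.7},
  {"dx": 0, "dy": 0, "dz": 0.1, "rx": 0, "ry": 0, "rz": 0, "claw": 0.7},
])

```text
time_s: 7.25
ee_pos: [0.6119, -0.1974, 0.1045]
eef_rot: [3.141, 0.0, 1.571]
force: [0.3, -0.3, -1.6]
grip_width: 0.0472
grip_force: 19.9
```

step_arm([
  {"dx": 0, "dy": 0, "dz": 0.08, "rx": 0, "ry": 0, "rz": 0, "claw": 0.7},
  {"dx": 0, "dy": 0, "dz": 0.06, "rx": 0, "ry": 0, "rz": 0, "claw": 0.7},
  {"dx": 0, "dy": 0, "dz": 0.03, "rx": 0, "ry": 0, "rz": 0, "claw": 0.7},
  {"dx": 0, "dy": 0, "dz": 0, "rx": 0, "ry": 0, "rz": 0, "claw": 0.7},
])

```text
time_s: 7.65
ee_pos: [0.6115, -0.1975, 0.0872]
eef_rot: [-3.141, -0.0, 1.571]
force: [-0.7, 0.5, -2.0]
grip_width: 0.0466
grip_force: 19.9
```

step_arm([
  {"dx": 0, "dy": 0, "dz": 0, "rx": 0, "ry": 0, "rz": 0, "claw": 0.4},
  {"dx": 0, "dy": 0, "dz": 0, "rx": 0, "ry": 0, "rz": 0, "claw": 0.3},
  {"dx": 0, "dy": 0, "dz": 0, "rx": 0, "ry": 0, "rz": 0, "claw": 0.2},
  {"dx": 0, "dy": 0, "dz": -0.15, "rx": 0, "ry": 0, "rz": 0, "claw": 0.1},
  {"dx": 0, "dy": 0, "dz": -0.4, "rx": 0, "ry": 0, "rz": 0, "claw": 0},
  {"dx": 0, "dy": 0, "dz": -0.4, "rx": 0, "ry": 0, "rz": 0, "claw": 0},
  {"dx": 0, "dy": 0, "dz": -0.1, "rx": 0, "ry": 0, "rz": 0, "claw": 0},
])

```text
time_s: 8.35
ee_pos: [0.6129, -0.198, 0.1989]
eef_rot: [3.134, 0.003, 1.571]
force: [0.0, 0.3, -0.2]
grip_width: 0.0937
grip_force: 0.0
```

step_arm([
  {"dx": 0.33, "dy": -0.285, "dz": 0, "rx": 0, "ry": 0, "rz": 0, "claw": 0},
  {"dx": 0.33, "dy": -0.285, "dz": 0, "rx": 0, "ry": 0, "rz": 0, "claw": 0},
  {"dx": 0.33, "dy": -0.285, "dz": 0, "rx": 0, "ry": 0, "rz": 0, "claw": 0},
  {"dx": 0.33, "dy": -0.285, "dz": 0, "rx": 0, "ry": 0, "rz": 0, "claw": 0},
  {"dx": 0.33, "dy": -0.285, "dz": 0, "rx": 0, "ry": 0, "rz": 0, "claw": 0},
  {"dx": 0.33, "dy": -0.285, "dz": 0, "rx": 0, "ry": 0, "rz": 0, "claw": 0},
  {"dx": 0.4, "dy": 0, "dz": 0, "rx": 0, "ry": 0, "rz": 0, "claw": 0},
  {"dx": 0.4, "dy": 0, "dz": 0, "rx": 0, "ry": 0, "rz": 0, "claw": 0},
  {"dx": 0.4, "dy": 0, "dz": 0, "rx": 0, "ry": 0, "rz": 0, "claw": 0},
])

```text
time_s: 9.25
ee_pos: [0.4403, 0.122, 0.1934]
eef_rot: [3.14, -0.0, 1.571]
force: [0.5, -0.4, 0.6]
grip_width: 0.0937
grip_force: 0.0
```

step_arm([
  {"dx": 0.4, "dy": 0, "dz": 0, "rx": 0, "ry": 0, "rz": 0, "claw": 0},
  {"dx": 0.4, "dy": 0, "dz": 0, "rx": 0, "ry": 0, "rz": 0, "claw": 0},
  {"dx": 0.4, "dy": 0, "dz": 0, "rx": 0, "ry": 0, "rz": 0, "claw": 0},
  {"dx": 0, "dy": 0.145, "dz": 0, "rx": 0, "ry": 0, "rz": 0, "claw": 0},
  {"dx": 0, "dy": 0, "dz": 0, "rx": 0, "ry": 0, "rz": 0, "claw": 0},
  {"dx": 0, "dy": 0, "dz": 0, "rx": 0, "ry": 0, "rz": 0, "claw": 0},
])

```text
time_s: 9.85
ee_pos: [0.4548, 0.2401, 0.1926]
eef_rot: [-3.141, 0.0, 1.57]
force: [0.1, 0.1, 0.1]
grip_width: 0.0943
grip_force: 0.0
```

step_arm([
  {"dx": 0.012, "dy": 0, "dz": 0.4, "rx": 0, "ry": 0, "rz": 0, "claw": 0},
  {"dx": 0, "dy": 0, "dz": 0.4, "rx": 0, "ry": 0, "rz": 0, "claw": 0},
  {"dx": 0, "dy": 0, "dz": 0.385, "rx": 0, "ry": 0, "rz": 0, "claw": 0},
  {"dx": 0, "dy": 0, "dz": 0, "rx": 0, "ry": 0, "rz": 0, "claw": 0.3},
  {"dx": 0, "dy": 0, "dz": 0, "rx": 0, "ry": 0, "rz": 0, "claw": 0.7},
  {"dx": 0, "dy": 0, "dz": 0, "rx": 0, "ry": 0, "rz": 0, "claw": 0.7},
  {"dx": 0, "dy": 0, "dz": 0, "rx": 0, "ry": 0, "rz": 0, "claw": 0.7},
  {"dx": 0, "dy": 0, "dz": 0, "rx": 0, "ry": 0, "rz": 0, "claw": 0.7},
  {"dx": 0, "dy": 0, "dz": 0, "rx": 0, "ry": 0, "rz": 0, "claw": 0.7},
  {"dx": 0, "dy": 0, "dz": 0, "rx": 0, "ry": 0, "rz": 0, "claw": 0.7},
])

```text
time_s: 10.85
ee_pos: [0.4554, 0.2418, 0.0745]
eef_rot: [3.14, -0.0, 1.571]
force: [1.2, 0.0, 5.3]
grip_width: 0.0464
grip_force: 20.1
```

step_arm([
  {"dx": 0, "dy": 0, "dz": -0.25, "rx": 0, "ry": 0, "rz": 0, "claw": 0.7},
  {"dx": 0, "dy": 0, "dz": -0.4, "rx": 0, "ry": 0, "rz": 0, "claw": 0.7},
  {"dx": 0, "dy": 0, "dz": -0.4, "rx": 0, "ry": 0, "rz": 0, "claw": 0.7},
  {"dx": -0.1, "dy": 0, "dz": -0.1, "rx": 0, "ry": 0, "rz": 0, "claw": 0.7},
  {"dx": -0.3, "dy": -0.025, "dz": 0, "rx": 0, "ry": 0, "rz": 0, "claw": 0.7},
  {"dx": -0.4, "dy": -0.025, "dz": 0, "rx": 0, "ry": 0, "rz": 0, "claw": 0.7},
  {"dx": -0.4, "dy": -0.025, "dz": 0, "rx": 0, "ry": 0, "rz": 0, "claw": 0.7},
  {"dx": -0.4, "dy": -0.025, "dz": 0, "rx": 0, "ry": 0, "rz": 0, "claw": 0.7},
  {"dx": -0.4, "dy": -0.025, "dz": 0, "rx": 0, "ry": 0, "rz": 0, "claw": 0.7},
  {"dx": -0.4, "dy": -0.025, "dz": 0, "rx": 0, "ry": 0, "rz": 0, "claw": 0.7},
])

```text
time_s: 11.85
ee_pos: [0.4391, -0.0, 0.1881]
eef_rot: [-3.14, -0.0, 1.571]
force: [1.3, 0.5, -0.8]
grip_width: 0.0466
grip_force: 19.9
```

step_arm([
  {"dx": -0.398, "dy": 0.215, "dz": 0, "rx": 0, "ry": 0, "rz": 0, "claw": 0.7},
  {"dx": -0.398, "dy": 0.215, "dz": 0, "rx": 0, "ry": 0, "rz": 0, "claw": 0.7},
  {"dx": -0.398, "dy": 0.215, "dz": 0, "rx": 0, "ry": 0, "rz": 0, "claw": 0.7},
  {"dx": -0.398, "dy": 0.215, "dz": 0, "rx": 0, "ry": 0, "rz": 0, "claw": 0.7},
  {"dx": -0.398, "dy": 0.215, "dz": 0, "rx": 0, "ry": 0, "rz": 0, "claw": 0.7},
  {"dx": -0.398, "dy": 0.215, "dz": 0, "rx": 0, "ry": 0, "rz": 0, "claw": 0.7},
  {"dx": -0.2, "dy": 0.11, "dz": 0, "rx": 0, "ry": 0, "rz": 0, "claw": 0.7},
  {"dx": -0.2, "dy": 0.105, "dz": 0, "rx": 0, "ry": 0, "rz": 0, "claw": 0.7},
  {"dx": 0, "dy": 0, "dz": 0, "rx": 0, "ry": 0, "rz": 0, "claw": 0.7},
  {"dx": 0, "dy": 0, "dz": 0, "rx": 0, "ry": 0, "rz": 0, "claw": 0.7},
])

```text
time_s: 12.85
ee_pos: [0.59, -0.2771, 0.1875]
eef_rot: [-3.14, -0.001, 1.57]
force: [-0.5, 1.2, -2.4]
grip_width: 0.0462
grip_force: 19.9
```

```bash
python3 - <<'E'
from station import telemetry, viewer
from h import *
import cv2
np.set_printoptions(precision=4,suppress=True)
o=telemetry.get_obs(); p=viewer.camera('wrist'); print(o['ee_pos'],o['force'],o['grip_width'])
w=wcloud(o,p)
a=carrier_fit(w); c,s=np.cos(a[2]),np.sin(a[2])
for y in(.041,-.041): print('pocket',a[0]-s*y,a[1]+c*y)
q=w.reshape(-1,3); k=q[(abs(q[:,2]-.0945)<.004)&(np.hypot(q[:,0]-.611,q[:,1]+.1975)<.035)]
print('blank in a',len(k),k.mean(0) if len(k) else '',cv2.minEnclosingCircle(k[:,:2].astype(np.float32)) if len(k) else '')
q=w[235:275,290:360].reshape(-1,3); m=np.nanmedian(q[:,2]); k=q[abs(q[:,2]-m)<.004]; print(m,cv2.minEnclosingCircle(k[:,:2].astype(np.float32)))
E
```

```text
[ 0.59   -0.2771  0.1875] [-0.536   1.2405 -2.3858] 0.04624975932648763
fit [ 0.6015 -0.2377 -0.2583] -14.798859916291788 ring pts 1634 med 0.00107918088520877 bar pts 917 0.0009550813838342664
pocket 0.6119676103544045 -0.19802119819231362
pocket 0.5910226357286648 -0.27730113284117114
blank in a 2400 [ 0.6116 -0.1985  0.0932] ((0.6116761565208435, -0.19843074679374695), 0.023456526920199394)
0.19669238704498881 ((0.589709997177124, -0.27855420112609863), 0.022327305749058723)
```

step_arm([
  {"dx": 0.005, "dy": 0.01, "dz": 0.2, "rx": 0, "ry": 0, "rz": 0, "claw": 0.7},
  {"dx": 0, "dy": 0, "dz": 0.25, "rx": 0, "ry": 0, "rz": 0, "claw": 0.7},
  {"dx": 0, "dy": 0, "dz": 0.1, "rx": 0, "ry": 0, "rz": 0, "claw": 0.7},
  {"dx": 0, "dy": 0, "dz": 0.1, "rx": 0, "ry": 0, "rz": 0, "claw": 0.7},
  {"dx": 0, "dy": 0, "dz": 0.1, "rx": 0, "ry": 0, "rz": 0, "claw": 0.7},
  {"dx": 0, "dy": 0, "dz": 0.08, "rx": 0, "ry": 0, "rz": 0, "claw": 0.7},
])

```text
time_s: 13.5
ee_pos: [0.5917, -0.2765, 0.1058]
eef_rot: [3.141, 0.0, 1.571]
force: [0.1, 0.5, -1.9]
grip_width: 0.0464
grip_force: 19.9
```

step_arm([
  {"dx": 0, "dy": 0, "dz": 0.08, "rx": 0, "ry": 0, "rz": 0, "claw": 0.7},
  {"dx": 0, "dy": 0, "dz": 0.06, "rx": 0, "ry": 0, "rz": 0, "claw": 0.7},
  {"dx": 0, "dy": 0, "dz": 0.03, "rx": 0, "ry": 0, "rz": 0, "claw": 0.7},
  {"dx": 0, "dy": 0, "dz": 0, "rx": 0, "ry": 0, "rz": 0, "claw": 0.7},
])

```text
time_s: 13.9
ee_pos: [0.5915, -0.2766, 0.0886]
eef_rot: [-3.141, -0.0, 1.571]
force: [0.2, -0.6, -2.9]
grip_width: 0.0463
grip_force: 19.9
```

step_arm([
  {"dx": 0, "dy": 0, "dz": 0.015, "rx": 0, "ry": 0, "rz": 0, "claw": 0.7},
  {"dx": 0, "dy": 0, "dz": 0, "rx": 0, "ry": 0, "rz": 0, "claw": 0.4},
  {"dx": 0, "dy": 0, "dz": 0, "rx": 0, "ry": 0, "rz": 0, "claw": 0.3},
  {"dx": 0, "dy": 0, "dz": 0, "rx": 0, "ry": 0, "rz": 0, "claw": 0.2},
  {"dx": 0, "dy": 0, "dz": -0.15, "rx": 0, "ry": 0, "rz": 0, "claw": 0.1},
  {"dx": 0, "dy": 0, "dz": -0.4, "rx": 0, "ry": 0, "rz": 0, "claw": 0.2},
  {"dx": 0, "dy": 0, "dz": -0.4, "rx": 0, "ry": 0, "rz": 0, "claw": 0.4},
  {"dx": 0, "dy": -0.2, "dz": -0.1, "rx": 0, "ry": 0, "rz": 0, "claw": 0.5},
])

```text
time_s: 14.7
ee_pos: [0.5736, -0.277, 0.1985]
eef_rot: [3.134, 0.004, 1.572]
force: [-0.5, -0.2, -0.1]
grip_width: 0.0626
grip_force: 0.0
```

step_arm([
  {"dx": 0.085, "dy": -0.29, "dz": 0, "rx": 0, "ry": 0, "rz": 0, "claw": 0.5},
  {"dx": 0.085, "dy": -0.29, "dz": 0, "rx": 0, "ry": 0, "rz": 0, "claw": 0.5},
  {"dx": 0.085, "dy": -0.29, "dz": 0, "rx": 0, "ry": 0, "rz": 0, "claw": 0.5},
  {"dx": 0, "dy": 0, "dz": 0, "rx": 0, "ry": 0, "rz": 0.082, "claw": 0.5},
  {"dx": 0, "dy": 0, "dz": 0, "rx": 0, "ry": 0, "rz": 0.082, "claw": 0.5},
  {"dx": 0, "dy": 0, "dz": 0, "rx": 0, "ry": 0.083, "rz": 0, "claw": 0.5},
  {"dx": 0, "dy": 0, "dz": 0, "rx": 0, "ry": 0.083, "rz": 0, "claw": 0.5},
  {"dx": 0, "dy": 0, "dz": 0, "rx": 0, "ry": 0, "rz": 0, "claw": 0.5},
  {"dx": 0, "dy": 0, "dz": 0, "rx": 0, "ry": 0, "rz": 0, "claw": 0.5},
])

```text
time_s: 15.6
ee_pos: [0.4845, -0.2517, 0.193]
eef_rot: [3.141, -0.258, 1.312]
force: [0.5, 1.0, 0.9]
grip_width: 0.0466
grip_force: 0.0
```

```bash
python3 - <<'E'
from station import telemetry, viewer
from h import *
import cv2
np.set_printoptions(precision=4,suppress=True)
o=telemetry.get_obs(); p=viewer.camera('wrist'); pickle.dump((o,p),open('w2.pkl','wb')); print(o['time_s'],o['ee_pos'],o['eef_rot'],o['grip_width'])
print(Ro.from_euler('xyz',o['eef_rot']).as_matrix())
w=wcloud(o,p)
a=carrier_fit(w); c,s=np.cos(a[2]),np.sin(a[2])
q=w.reshape(-1,3)
for y in(.041,-.041):
    P=(a[0]-s*y,a[1]+c*y); k=q[(abs(q[:,2]-.0945)<.006)&(np.hypot(q[:,0]-P[0],q[:,1]-P[1])<.035)]; print('pocket',P,len(k),cv2.minEnclosingCircle(k[:,:2].astype(np.float32)) if len(k) else '',np.median(k[:,2]) if len(k) else '')
d=q[:,:2]-a[:2]; l=np.c_[c*d[:,0]+s*d[:,1],-s*d[:,0]+c*d[:,1],q[:,2]]
k=l[(abs(l[:,1]+.043)<.015)&(abs(l[:,0]+.11)<.02)&(l[:,2]>.07)&(l[:,2]<.1)]; print('grip_r local',len(k),k.mean(0),k.min(0),k.max(0))
cv2.imwrite('pics/w2.png',p['img'][:,:,::-1])
E
```

```text
15.6 [ 0.4845 -0.2517  0.193 ] [ 3.1413 -0.2577  1.3124] 0.04663763825432471
[[ 0.2471  0.9668  0.0654]
 [ 0.9349 -0.2556  0.2464]
 [ 0.2549  0.0002 -0.967 ]]
fit [ 0.6014 -0.2376 -0.2625] -15.041422056576357 ring pts 1538 med 0.001382996199266802 bar pts 889 -0.0005117857759713573
pocket (np.float64(0.6120833226781669), np.float64(-0.19796237199643196)) 1687 ((0.6118496060371399, -0.19859613478183746), 0.023723766207695007) 0.09306697845401464
pocket (np.float64(0.5908029045121322), np.float64(-0.27715292574294076)) 1746 ((0.5917373895645142, -0.27742093801498413), 0.02354578673839569) 0.09313604232187475
grip_r local 362 [-0.1104 -0.0428  0.0809] [-0.1153 -0.0579  0.0756] [-0.1049 -0.0286  0.0842]
```

View pics/w2.png

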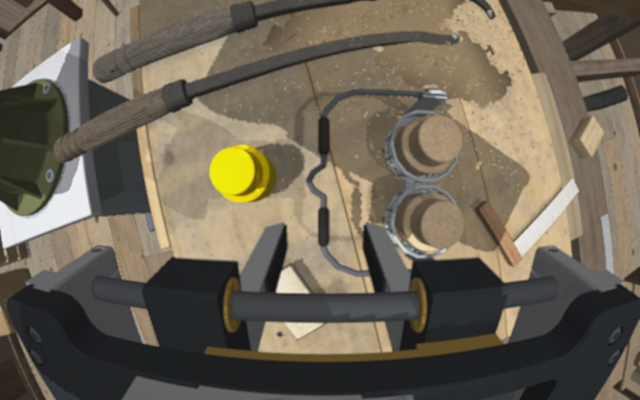

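Both blanks are seated in the pockets, and grip_r at (323,226) lies between the open fingers. I'll descend onto it and cage it loosely.

step_arm([
  {"dx": -0.073, "dy": 0, "dz": 0.278, "rx": 0, "ry": 0, "rz": 0, "claw": 0.5},
  {"dx": -0.073, "dy": 0, "dz": 0.278, "rx": 0, "ry": 0, "rz": 0, "claw": 0.5},
  {"dx": -0.073, "dy": 0, "dz": 0.278, "rx": 0, "ry": 0, "rz": 0, "claw": 0.5},
  {"dx": -0.073, "dy": 0, "dz": 0.278, "rx": 0, "ry": 0, "rz": 0, "claw": 0.5},
  {"dx": 0, "dy": 0, "dz": 0, "rx": 0, "ry": 0, "rz": 0, "claw": 0.7},
  {"dx": 0, "dy": 0, "dz": 0, "rx": 0, "ry": 0, "rz": 0, "claw": 0.8},
  {"dx": 0, "dy": 0, "dz": 0, "rx": 0, "ry": 0, "rz": 0, "claw": 0.85},
  {"dx": 0, "dy": 0, "dz": 0, "rx": 0, "ry": 0, "rz": 0, "claw": 0.85},
  {"dx": 0, "dy": 0, "dz": 0, "rx": 0, "ry": 0, "rz": 0, "claw": 0.85},
], grip_force=3)

```text
time_s: 16.55
ee_pos: [0.4851, -0.2509, 0.0785]
eef_rot: [3.14, -0.26, 1.314]
force: [0.1, 0.4, 0.1]
grip_width: 0.0146
grip_force: 0.0
```

```bash
cat > plan.py <<'E'
# swing rows: bar about pivot from 0 to 90 deg in n rows, lean 0..40 deg about the bar axis, tool frame units
from h import *
from station import telemetry
import sys
o=telemetry.get_obs(); print(o['ee_pos'],o['eef_rot'],o['grip_width'],o['grip_force'],o['force'])
R=Ro.from_euler('xyz',o['eef_rot']); yaw=np.radians(-14.8)
cx=np.array([np.cos(yaw),np.sin(yaw),0]); cy=np.array([-np.sin(yaw),np.cos(yaw),0]); cz=np.array([0,0,1.])
n=20; A=np.radians(90); L=np.radians(40)
for i in range(n):
    a0,a1=A*i/n,A*(i+1)/n
    d=.110*((-np.cos(a1)+np.cos(a0))*cx+(np.sin(a1)-np.sin(a0))*cz)
    t=R.inv().apply(d)*10; r=Ro.from_rotvec(-L/n*cy); rv=R.inv().apply(-L/n*cy)/(np.pi/2)
    print(i,np.round(t,3),np.round(rv,4)); R=r*R
print(R.as_matrix().round(3))
E
python3 plan.py
```

```text
[ 0.48507091 -0.25090247  0.07850427] [ 3.14009264 -0.25993348  1.31379064] 0.014582716109757213 0.001223753388330806 [0.12029709 0.43567602 0.06632992]
0 [ 0.022  0.004 -0.083] [-0.0215 -0.     -0.0057]
1 [ 0.022  0.013 -0.082] [-0.0215 -0.     -0.0057]
2 [ 0.021  0.023 -0.081] [-0.0215 -0.     -0.0057]
3 [ 0.021  0.032 -0.077] [-0.0215 -0.     -0.0057]
4 [ 0.02   0.041 -0.073] [-0.0215 -0.     -0.0057]
5 [ 0.018  0.049 -0.069] [-0.0215 -0.     -0.0057]
6 [ 0.017  0.057 -0.063] [-0.0215 -0.     -0.0057]
7 [ 0.015  0.064 -0.056] [-0.0215 -0.     -0.0057]
8 [ 0.013  0.07  -0.049] [-0.0215 -0.     -0.0057]
9 [ 0.011  0.075 -0.041] [-0.0215 -0.     -0.0057]
10 [ 0.008  0.08  -0.032] [-0.0215 -0.     -0.0057]
11 [ 0.006  0.083 -0.023] [-0.0215 -0.     -0.0057]
12 [ 0.004  0.085 -0.014] [-0.0215 -0.     -0.0057]
13 [ 0.001  0.086 -0.005] [-0.0215 -0.     -0.0057]
14 [-0.001  0.086  0.005] [-0.0215 -0.     -0.0057]
15 [-0.004  0.085  0.014] [-0.0215 -0.     -0.0057]
16 [-0.006  0.083  0.023] [-0.0215 -0.     -0.0057]
17 [-0.009  0.08   0.032] [-0.0215 -0.     -0.0057]
18 [-0.011  0.075  0.041] [-0.0215 -0.     -0.0057]
19 [-0.013  0.07   0.049] [-0.0215 -0.     -0.0057]
[[ 0.086  0.74   0.667]
 [ 0.977 -0.195  0.09 ]
 [ 0.196  0.644 -0.74 ]]
```

step_arm([
  {"dx": 0, "dy": 0, "dz": 0, "rx": 0, "ry": 0, "rz": 0, "claw": 0.95},
  {"dx": 0, "dy": 0, "dz": 0, "rx": 0, "ry": 0, "rz": 0, "claw": 0.95},
  {"dx": 0, "dy": 0, "dz": 0, "rx": 0, "ry": 0, "rz": 0, "claw": 0.95},
  {"dx": 0.022, "dy": 0.004, "dz": -0.083, "rx": -0.0215, "ry": 0, "rz": -0.0057, "claw": 0.95},
  {"dx": 0.022, "dy": 0.013, "dz": -0.082, "rx": -0.0215, "ry": 0, "rz": -0.0057, "claw": 0.95},
  {"dx": 0.021, "dy": 0.023, "dz": -0.081, "rx": -0.0215, "ry": 0, "rz": -0.0057, "claw": 0.95},
  {"dx": 0.021, "dy": 0.032, "dz": -0.077, "rx": -0.0215, "ry": 0, "rz": -0.0057, "claw": 0.95},
], grip_force=3)

```text
time_s: 17.25
ee_pos: [0.49, -0.2522, 0.1124]
eef_rot: [2.994, -0.258, 1.351]
force: [-4.3, -0.6, 0.2]
grip_width: 0.011
grip_force: 3.0
```

step_arm([
  {"dx": 0, "dy": 0, "dz": 0, "rx": 0, "ry": 0, "rz": 0, "claw": 0.95},
  {"dx": 0, "dy": 0, "dz": 0, "rx": 0, "ry": 0, "rz": 0, "claw": 0.95},
])

```text
time_s: 17.45
ee_pos: [0.4899, -0.2522, 0.1117]
eef_rot: [2.997, -0.258, 1.35]
force: [-5.1, 0.3, 0.6]
grip_width: 0.0111
grip_force: 3.0
```

```bash
python3 - <<'E'
from station import telemetry, viewer
from h import *
o=telemetry.get_obs(); p=viewer.camera('wrist'); print(o['time_s'],o['ee_pos'],o['force'])
carrier_fit(wcloud(o,p))
E
```

```text
17.45 [ 0.48988953 -0.25221012  0.11172616] [-5.13527127  0.31287667  0.55605684]
fit [ 0.60469512 -0.23770647 -0.24997096] -14.322280819460058 ring pts 2485 med 0.0023245732840999206 bar pts 0
```

step_arm([
  {"dx": 0, "dy": -0.015, "dz": 0, "rx": 0, "ry": 0, "rz": 0, "claw": 0.95},
  {"dx": 0, "dy": 0, "dz": 0, "rx": 0, "ry": 0, "rz": 0, "claw": 0.95},
])

```text
time_s: 17.7
ee_pos: [0.4888, -0.2516, 0.1109]
eef_rot: [2.997, -0.258, 1.35]
force: [0.2, 0.7, -0.7]
grip_width: 0.011
grip_force: 3.0
```

step_arm([
  {"dx": 0.02, "dy": 0.041, "dz": -0.073, "rx": -0.0215, "ry": 0, "rz": -0.0057, "claw": 0.95},
  {"dx": 0.018, "dy": 0.047, "dz": -0.069, "rx": -0.0215, "ry": 0, "rz": -0.0057, "claw": 0.95},
  {"dx": 0.017, "dy": 0.055, "dz": -0.063, "rx": -0.0215, "ry": 0, "rz": -0.0057, "claw": 0.95},
  {"dx": 0, "dy": 0, "dz": 0, "rx": 0, "ry": 0, "rz": 0, "claw": 0.95},
])

```text
time_s: 18.1
ee_pos: [0.4989, -0.2547, 0.136]
eef_rot: [2.885, -0.252, 1.378]
force: [-4.1, -1.2, 0.5]
grip_width: 0.011
grip_force: 3.0
```

```bash
cat > look.py <<'E'
from station import telemetry, viewer
from h import *
import cv2
np.set_printoptions(precision=4,suppress=True)
o=telemetry.get_obs(); p=viewer.camera('wrist'); print(o['time_s'],o['ee_pos'],o['force'])
w=wcloud(o,p).reshape(-1,3); w=w[np.isfinite(w[:,0])]
for P in((.6119,-.1982),(.5914,-.2773)):
    k=w[(abs(w[:,2]-.094)<.008)&(np.hypot(w[:,0]-P[0],w[:,1]-P[1])<.035)]
    if len(k)>20: (x,y),r=cv2.minEnclosingCircle(k[:,:2].astype(np.float32)); print('blank',P,len(k),x,y,r,np.median(k[:,2]))
a=(.6014,-.2376); t=np.radians(-14.8); c,s=np.cos(t),np.sin(t); d=w[:,:2]-a
l=np.c_[c*d[:,0]+s*d[:,1],-s*d[:,0]+c*d[:,1],w[:,2]]; e=o['ee_pos'][:2]-a
print('tcp local',c*e[0]+s*e[1],-s*e[0]+c*e[1],o['ee_pos'][2])
k=l[(abs(l[:,1]-.043)<.012)&(l[:,2]>.07)&(np.hypot(l[:,0],l[:,2]-.078)<.125)&(np.hypot(l[:,0],l[:,2]-.078)>.095)&(l[:,0]<.05)]
print('grip_l',len(k),k.mean(0) if len(k) else '','radius',np.hypot(k[:,0],k[:,2]-.078).mean() if len(k) else '')
cv2.imwrite('pics/look.png',p['img'][:,:,::-1])
E
python3 look.py
```

```text
18.1 [ 0.4989 -0.2547  0.136 ] [-4.0963 -1.2418  0.481 ]
blank (0.6119, -0.1982) 2143 0.6141429543495178 -0.19847099483013153 0.023726968094706535 0.09306494341664143
blank (0.5914, -0.2773) 2238 0.5943044424057007 -0.2770313024520874 0.02372964285314083 0.093205298554795
tcp local -0.09471466549868209 -0.04268718296418762 0.136045029508551
grip_l 672 [-0.0946  0.0427  0.1346] radius 0.11025461712801549
```

```bash
cat > plan2.py <<'E'
from h import *
from station import telemetry
import sys
a0,n,L,off,relief=map(float,sys.argv[1:6]); n=int(n)
o=telemetry.get_obs(); R=Ro.from_euler('xyz',o['eef_rot']); yaw=np.radians(-14.8)
cx=np.array([np.cos(yaw),np.sin(yaw),0]); cy=np.array([-np.sin(yaw),np.cos(yaw),0]); cz=np.array([0,0,1.])
A=np.radians(np.linspace(a0,90,n+1)); L=np.radians(L)
for i in range(n):
    d=.110*((-np.cos(A[i+1])+np.cos(A[i]))*cx+(np.sin(A[i+1])-np.sin(A[i]))*cz)
    r=Ro.from_rotvec(-L/n*cy); R2=r*R
    d=d-off*(R2.apply([0,0,1])-R.apply([0,0,1]))
    if i==0: d=d-relief*cx
    print(i,np.round(R.inv().apply(d)*10,3),np.round(R.inv().apply(-L/n*cy)/(np.pi/2),4)); R=R2
E
python3 plan2.py 29 14 26 .004 .0012
```

```text
0 [ 0.016  0.047 -0.06 ] [-0.0199 -0.     -0.0053]
1 [ 0.013  0.064 -0.05 ] [-0.0199 -0.     -0.0053]
2 [ 0.011  0.069 -0.043] [-0.0199 -0.     -0.0053]
3 [ 0.009  0.074 -0.036] [-0.0199 -0.     -0.0053]
4 [ 0.007  0.077 -0.027] [-0.0199 -0.     -0.0053]
5 [ 0.005  0.08  -0.019] [-0.0199 -0.     -0.0053]
6 [ 0.003  0.082 -0.01 ] [-0.0199 -0.     -0.0053]
7 [ 0.     0.082 -0.002] [-0.0199 -0.     -0.0053]
8 [-0.002  0.082  0.007] [-0.0199 -0.     -0.0053]
9 [-0.004  0.081  0.016] [-0.0199 -0.     -0.0053]
10 [-0.006  0.079  0.024] [-0.0199 -0.     -0.0053]
11 [-0.009  0.075  0.032] [-0.0199 -0.     -0.0053]
12 [-0.011  0.071  0.04 ] [-0.0199 -0.     -0.0053]
13 [-0.013  0.066  0.048] [-0.0199 -0.     -0.0053]
```

step_arm([
  {"dx": 0.016, "dy": 0.047, "dz": -0.06, "rx": -0.02, "ry": 0, "rz": -0.0053, "claw": 0.95},
  {"dx": 0.013, "dy": 0.064, "dz": -0.05, "rx": -0.02, "ry": 0, "rz": -0.0053, "claw": 0.95},
  {"dx": 0.011, "dy": 0.069, "dz": -0.043, "rx": -0.02, "ry": 0, "rz": -0.0053, "claw": 0.95},
  {"dx": 0, "dy": 0, "dz": 0, "rx": 0, "ry": 0, "rz": 0, "claw": 0.95},
], grip_force=4)

```text
time_s: 18.55
ee_pos: [0.5118, -0.2579, 0.1558]
eef_rot: [2.785, -0.245, 1.403]
force: [-0.7, -0.4, 0.7]
grip_width: 0.0109
grip_force: 4.0
```

```bash
python3 look.py
```

```text
18.55 [ 0.5118 -0.2579  0.1558] [-0.653  -0.3536  0.7033]
blank (0.6119, -0.1982) 1938 0.6143145561218262 -0.1979677677154541 0.024031657725572586 0.09308965033124215
blank (0.5914, -0.2773) 2005 0.5947510004043579 -0.2774052917957306 0.02376375161111355 0.09307243434321028
tcp local -0.08144073784219351 -0.04254468917931504 0.15577455572512908
grip_l 676 [-0.0812  0.0427  0.1543] radius 0.1114316567096165
```

step_arm([
  {"dx": 0.009, "dy": 0.074, "dz": -0.036, "rx": -0.02, "ry": 0, "rz": -0.0053, "claw": 0.95},
  {"dx": 0.007, "dy": 0.077, "dz": -0.027, "rx": -0.02, "ry": 0, "rz": -0.0053, "claw": 0.95},
  {"dx": 0.005, "dy": 0.08, "dz": -0.019, "rx": -0.02, "ry": 0, "rz": -0.0053, "claw": 0.95},
  {"dx": 0.003, "dy": 0.082, "dz": -0.01, "rx": -0.02, "ry": 0, "rz": -0.0053, "claw": 0.95},
  {"dx": 0, "dy": 0, "dz": 0, "rx": 0, "ry": 0, "rz": 0, "claw": 0.95},
])

```text
time_s: 19.1
ee_pos: [0.5363, -0.2644, 0.1761]
eef_rot: [2.653, -0.231, 1.434]
force: [-1.0, -0.4, 1.6]
grip_width: 0.011
grip_force: 4.0
```

step_arm([
  {"dx": 0, "dy": 0.082, "dz": -0.002, "rx": -0.02, "ry": 0, "rz": -0.0053, "claw": 0.95},
  {"dx": -0.002, "dy": 0.082, "dz": 0.007, "rx": -0.02, "ry": 0, "rz": -0.0053, "claw": 0.95},
  {"dx": -0.004, "dy": 0.081, "dz": 0.016, "rx": -0.02, "ry": 0, "rz": -0.0053, "claw": 0.95},
  {"dx": -0.006, "dy": 0.079, "dz": 0.024, "rx": -0.02, "ry": 0, "rz": -0.0053, "claw": 0.95},
  {"dx": 0, "dy": 0, "dz": 0, "rx": 0, "ry": 0, "rz": 0, "claw": 0.95},
])

```text
time_s: 19.6
ee_pos: [0.5655, -0.2722, 0.1877]
eef_rot: [2.523, -0.214, 1.462]
force: [-0.9, -0.6, 1.0]
grip_width: 0.0109
grip_force: 4.0
```

```bash
python3 look.py
```

```text
19.6 [ 0.5655 -0.2722  0.1877] [-0.8953 -0.6475  1.0152]
blank (0.6119, -0.1982) 1956 0.6144551038742065 -0.1983795017004013 0.023741308599710464 0.09307764791549018
blank (0.5914, -0.2773) 1551 0.5941225290298462 -0.27750256657600403 0.023425135761499405 0.0930249623055349
tcp local -0.025842557320434292 -0.04258145336650354 0.187683768154347
grip_l 677 [-0.0261  0.0426  0.1871] radius 0.11222846055142838
```

step_arm([
  {"dx": -0.009, "dy": 0.075, "dz": 0.032, "rx": -0.02, "ry": 0, "rz": -0.0053, "claw": 0.95},
  {"dx": -0.011, "dy": 0.071, "dz": 0.04, "rx": -0.02, "ry": 0, "rz": -0.0053, "claw": 0.95},
  {"dx": -0.013, "dy": 0.068, "dz": 0.048, "rx": -0.02, "ry": 0, "rz": -0.0053, "claw": 0.95},
  {"dx": 0, "dy": 0, "dz": 0, "rx": 0, "ry": 0, "rz": 0, "claw": 0.95},
])

```text
time_s: 20.05
ee_pos: [0.5892, -0.2785, 0.1903]
eef_rot: [2.425, -0.199, 1.482]
force: [0.7, 0.4, 1.6]
grip_width: 0.011
grip_force: 4.0
```

```bash
cp pics/look.png pics/lk0.png; python3 look.py
```

```text
20.05 [ 0.5892 -0.2785  0.1903] [0.7151 0.3793 1.5622]
blank (0.6119, -0.1982) 2142 0.6139514446258545 -0.19845570623874664 0.02366490662097931 0.09313192150140523
blank (0.5914, -0.2773) 2225 0.5944042801856995 -0.2777203321456909 0.023382272571325302 0.09312530109493138
tcp local -0.0013296110454439607 -0.04266629421071184 0.19031424923289267
grip_l 677 [-0.0019  0.0427  0.1899] radius 0.1119752200468151
```

```bash
python3 - <<'E'
from h import *
from station import telemetry
o=telemetry.get_obs(); R=Ro.from_euler('xyz',o['eef_rot']); print((R.inv().apply([0,0,.1])*10).round(3)); print(R.as_matrix().round(3))
E
```

```text
[ 0.198  0.643 -0.74 ]
[[ 0.087  0.74   0.667]
 [ 0.976 -0.196  0.091]
 [ 0.198  0.643 -0.74 ]]
```

step_arm([
  {"dx": 0, "dy": 0, "dz": 0, "rx": 0, "ry": 0, "rz": 0, "claw": 1},
  {"dx": 0, "dy": 0, "dz": 0, "rx": 0, "ry": 0, "rz": 0, "claw": 1},
  {"dx": 0, "dy": 0, "dz": 0, "rx": 0, "ry": 0, "rz": 0, "claw": 1},
], grip_force=60)

```text
time_s: 20.4
ee_pos: [0.5889, -0.2784, 0.1904]
eef_rot: [2.426, -0.199, 1.482]
force: [0.5, -0.6, 0.3]
grip_width: 0.0098
grip_force: 60.0
```

Lift 40 mm slowly and look.

step_arm([
  {"dx": 0.01, "dy": 0.032, "dz": -0.037, "rx": 0, "ry": 0, "rz": 0, "claw": 1},
  {"dx": 0.01, "dy": 0.032, "dz": -0.037, "rx": 0, "ry": 0, "rz": 0, "claw": 1},
  {"dx": 0.01, "dy": 0.032, "dz": -0.037, "rx": 0, "ry": 0, "rz": 0, "claw": 1},
  {"dx": 0.01, "dy": 0.032, "dz": -0.037, "rx": 0, "ry": 0, "rz": 0, "claw": 1},
  {"dx": 0.01, "dy": 0.032, "dz": -0.037, "rx": 0, "ry": 0, "rz": 0, "claw": 1},
  {"dx": 0.02, "dy": 0.064, "dz": -0.074, "rx": 0, "ry": 0, "rz": 0, "claw": 1},
  {"dx": 0.02, "dy": 0.064, "dz": -0.074, "rx": 0, "ry": 0, "rz": 0, "claw": 1},
  {"dx": 0, "dy": 0, "dz": 0, "rx": 0, "ry": 0, "rz": 0, "claw": 1},
])

```text
time_s: 21.2
ee_pos: [0.5894, -0.2787, 0.2376]
eef_rot: [2.422, -0.197, 1.483]
force: [0.1, 0.1, -8.3]
grip_width: 0.0093
grip_force: 60.1
```

```bash
cat > look2.py <<'E'
from station import telemetry, viewer
from h import *
import cv2,sys
np.set_printoptions(precision=4,suppress=True)
o=telemetry.get_obs(); p=viewer.camera('wrist'); pickle.dump((o,p),open('w3.pkl','wb')); print(o['time_s'],o['ee_pos'],o['eef_rot'],o['force'],o['moment'],o['grip_width'])
cv2.imwrite(sys.argv[1],p['img'][:,:,::-1])
q=viewer.camera('scene'); cv2.imwrite(sys.argv[1].replace('.png','s.png'),cv2.resize(q['img'][130:260,250:400,::-1],None,fx=4,fy=4,interpolation=cv2.INTER_CUBIC)); pickle.dump(q,open('s3.pkl','wb'))
E
python3 look2.py pics/lift.png; python3 - <<'E'
import cv2,numpy as np
a=cv2.imread('pics/lift.png');b=cv2.imread('pics/lifts.png')
a=cv2.resize(a,(400,250));b=cv2.resize(b,(400,347)); c=np.zeros((600,400,3),np.uint8); c[:250]=a; c[250:597]=b; cv2.imwrite('pics/liftc.png',c)
E
```

```text
21.2 [ 0.5894 -0.2787  0.2376] [ 2.4224 -0.1975  1.4828] [ 0.1107  0.1391 -8.3254] [-0.4856  1.2741  0.0166] 0.00931250529633631
```

View pics/liftc.png

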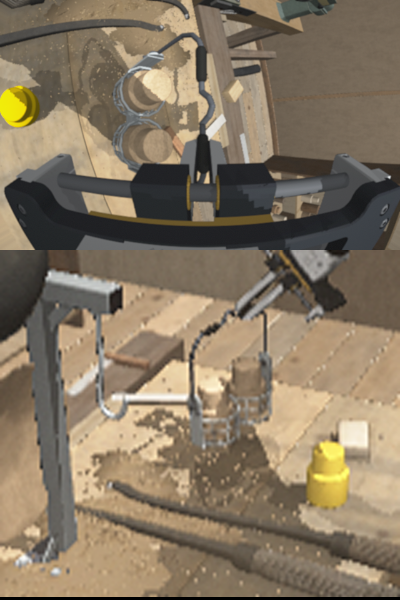

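The scene picture shows the carrier lifted with both blanks, its +y end (nearer that camera) looking slightly lower. Now to measure the sag and the eye position.

```bash
cat > meas.py <<'E'
from h import *
import sys
np.set_printoptions(precision=4,suppress=True)
def meas(yawdeg):
    o,p=pickle.load(open('w3.pkl','rb')); t=np.radians(yawdeg); c,s=np.cos(t),np.sin(t)
    w=wcloud(o,p).reshape(-1,3); w=w[np.isfinite(w[:,0])]; d=w-o['ee_pos']
    l=np.c_[c*d[:,0]+s*d[:,1],-s*d[:,0]+c*d[:,1],d[:,2]]
    b=l[(abs(l[:,0])<.03)&(abs(l[:,2])<.05)]
    for y0,y1 in((.018,.026),(.026,.036),(.036,.044),(.044,.052),(.052,.06),(.065,.078),(.078,.09),(.09,.105)):
        k=b[(b[:,1]>y0)&(b[:,1]<y1)]
        if len(k): print((y0,y1),len(k),'med',np.median(k,0),'zmax',k[:,2].max(),'x',k[:,0].min(),k[:,0].max())
    for y in(.002,.084):
        k=l[(abs(l[:,0])<.06)&(abs(l[:,1]-y)<.03)&(l[:,2]<-.07)&(l[:,2]>-.13)]
        if len(k)>20:
            z=np.median(k[:,2]); A=np.c_[k[:,:2],np.ones(len(k))]; 
            f=abs(k[:,2]-z)<.006; print('top',y,k[f].mean(0),f.sum(),np.linalg.lstsq(A[f],k[f,2],rcond=None)[0])
meas(float(sys.argv[1]))
E
python3 meas.py -14.8
```

```text
(0.018, 0.026) 141 med [ 0.0007  0.0217 -0.0025] zmax -0.0009341063877725542 x -0.001350085601023255 0.0043504605114259515
(0.026, 0.036) 229 med [0.0005 0.0313 0.0019] zmax 0.008707662683557493 x -0.0010761428758694477 0.004339823708999088
(0.036, 0.044) 167 med [0.0006 0.0399 0.0088] zmax 0.012091823878086216 x -0.0012531084107232898 0.005422316752279915
(0.044, 0.052) 166 med [0.0007 0.0481 0.0075] zmax 0.011936531394373534 x -0.0011494021116984082 0.004436259859468385
(0.052, 0.06) 167 med [ 0.0004  0.0555 -0.0003] zmax 0.00725244233365302 x -0.0011555144030349733 0.004833578960170686
(0.065, 0.078) 362 med [-0.0001  0.0717 -0.0034] zmax -0.0006252155023769579 x -0.003684305915647574 0.00685365604381093
(0.078, 0.09) 339 med [-0.0007  0.084  -0.0031] zmax -0.0005635167936625107 x -0.0036360482469680773 0.006136714985299111
(0.09, 0.105) 342 med [-0.0002  0.0963 -0.0038] zmax -0.0010915106219304416 x -0.0031022437673941215 0.006903388110294329
top 0.002 [ 0.0021 -0.0014 -0.0975] 2203 [ 0.012  -0.0438 -0.0976]
top 0.084 [ 0.0017  0.079  -0.1006] 2093 [ 0.0169 -0.0239 -0.0988]
```

```bash
cat > clr.py <<'E'
from h import *
o,p=pickle.load(open('w3.pkl','rb')); R=Ro.from_rotvec([0,0,np.radians(11.8)])*Ro.from_euler('xyz',o['eef_rot'])
g=np.radians(-3); gx=np.array([np.cos(g),np.sin(g),0]); gy=np.array([-np.sin(g),np.cos(g),0]); H=np.array([.598,.113,0])
X,Y,Z=np.meshgrid(np.linspace(-.0375,.0375,26),np.linspace(-.0885,.0885,60),-np.linspace(.076,.25,60)); body=np.c_[X.ravel(),Y.ravel(),Z.ravel()]
X,Y,Z=np.meshgrid(np.linspace(-.009,.009,8),np.linspace(-.022,.022,16),np.linspace(-.076,.017,30)); fing=np.c_[X.ravel(),Y.ravel(),Z.ravel()]
def boxd(q,lo,hi): return np.linalg.norm(np.maximum(np.maximum(lo-q,q-hi),0),axis=1).min()
for ex,ez in((-.075,.305),(-.05,.292),(-.023,.292),(-.003,.292),(-.003,.253),(-.003,.248)):
    eye=H+ex*gx+[0,0,ez]; tcp=eye-.0015*gx-.0425*gy-[0,0,.0095]
    out=[]
    for b in(body,fing):
        w=R.apply(b)+tcp-H; q=np.c_[w@gx,w@gy,w[:,2]]
        out.append((boxd(q,np.array([-.016,-.015,.39]),np.array([.115,.015,.425])),boxd(q,np.array([.008,-.004,.253]),np.array([.016,.004,.39])),boxd(q,np.array([-.028,-.0045,.245]),np.array([.016,.0045,.281]))))
    print(ex,ez,'tcp',tcp.round(4),np.round(out,4).tolist())
def tool(v): return (R.inv().apply(v)*10).round(3)
print('x',tool([.1,0,0]),'y',tool([0,.1,0]),'z',tool([0,0,.1]),'gx',tool(gx*.1))
E
python3 clr.py
```

```text
-0.075 0.305 tcp [0.5194 0.0746 0.2955] [[0.0478, 0.0784, 0.1267], [0.0891, 0.0639, 0.0381]]
-0.05 0.292 tcp [0.5443 0.0733 0.2825] [[0.0242, 0.0522, 0.1016], [0.0814, 0.0421, 0.025]]
-0.023 0.292 tcp [0.5713 0.0718 0.2825] [[0.0108, 0.0315, 0.0847], [0.0656, 0.0263, 0.0249]]
-0.003 0.292 tcp [0.5913 0.0708 0.2825] [[0.0108, 0.0236, 0.0723], [0.0562, 0.0254, 0.0249]]
-0.003 0.253 tcp [0.5913 0.0708 0.2435] [[0.0187, 0.0218, 0.0447], [0.0863, 0.0267, 0.025]]
-0.003 0.248 tcp [0.5913 0.0708 0.2385] [[0.0204, 0.0218, 0.0414], [0.0906, 0.0278, 0.0256]]
x [-0.115  0.762  0.637] y [ 0.974 -0.04   0.224] z [ 0.196  0.646 -0.738] gx [-0.166  0.763  0.624]
```

step_arm([
  {"dx": 0.019, "dy": 0.062, "dz": -0.072, "rx": 0.0043, "ry": 0.0141, "rz": -0.0162, "claw": 1},
  {"dx": 0.019, "dy": 0.062, "dz": -0.072, "rx": 0.0043, "ry": 0.0141, "rz": -0.0162, "claw": 1},
  {"dx": 0.019, "dy": 0.062, "dz": -0.072, "rx": 0.0043, "ry": 0.0141, "rz": -0.0162, "claw": 1},
  {"dx": 0.019, "dy": 0.062, "dz": -0.072, "rx": 0.0043, "ry": 0.0141, "rz": -0.0162, "claw": 1},
  {"dx": 0.019, "dy": 0.062, "dz": -0.072, "rx": 0.0043, "ry": 0.0141, "rz": -0.0162, "claw": 1},
  {"dx": 0.019, "dy": 0.062, "dz": -0.072, "rx": 0.0043, "ry": 0.0141, "rz": -0.0162, "claw": 1},
  {"dx": 0, "dy": 0, "dz": 0, "rx": 0, "ry": 0, "rz": 0, "claw": 1},
])

```text
time_s: 22.0
ee_pos: [0.5888, -0.2789, 0.2942]
eef_rot: [2.424, -0.198, 1.689]
force: [-0.6, -0.1, -6.7]
grip_width: 0.0095
grip_force: 60.1
```

step_arm([
  {"dx": 0.091, "dy": -0.037, "dz": -0.008, "rx": 0, "ry": 0, "rz": 0, "claw": 1},
  {"dx": 0.091, "dy": -0.037, "dz": -0.008, "rx": 0, "ry": 0, "rz": 0, "claw": 1},
  {"dx": 0.182, "dy": -0.073, "dz": -0.016, "rx": 0, "ry": 0, "rz": 0, "claw": 1},
  {"dx": 0.182, "dy": -0.073, "dz": -0.016, "rx": 0, "ry": 0, "rz": 0, "claw": 1},
  {"dx": 0.182, "dy": -0.073, "dz": -0.016, "rx": 0, "ry": 0, "rz": 0, "claw": 1},
  {"dx": 0.182, "dy": -0.073, "dz": -0.016, "rx": 0, "ry": 0, "rz": 0, "claw": 1},
  {"dx": 0.182, "dy": -0.073, "dz": -0.016, "rx": 0, "ry": 0, "rz": 0, "claw": 1},
  {"dx": 0.182, "dy": -0.073, "dz": -0.016, "rx": 0, "ry": 0, "rz": 0, "claw": 1},
  {"dx": 0.182, "dy": -0.073, "dz": -0.016, "rx": 0, "ry": 0, "rz": 0, "claw": 1},
  {"dx": 0.172, "dy": -0.007, "dz": 0.04, "rx": 0, "ry": 0, "rz": 0, "claw": 1},
])

```text
time_s: 23.0
ee_pos: [0.5176, -0.1179, 0.2935]
eef_rot: [2.425, -0.199, 1.689]
force: [-0.1, -0.2, -8.3]
grip_width: 0.0097
grip_force: 60.1
```

step_arm([
  {"dx": 0.172, "dy": -0.007, "dz": 0.04, "rx": 0, "ry": 0, "rz": 0, "claw": 1},
  {"dx": 0.172, "dy": -0.007, "dz": 0.04, "rx": 0, "ry": 0, "rz": 0, "claw": 1},
  {"dx": 0.172, "dy": -0.007, "dz": 0.04, "rx": 0, "ry": 0, "rz": 0, "claw": 1},
  {"dx": 0.172, "dy": -0.007, "dz": 0.04, "rx": 0, "ry": 0, "rz": 0, "claw": 1},
  {"dx": 0.172, "dy": -0.007, "dz": 0.04, "rx": 0, "ry": 0, "rz": 0, "claw": 1},
  {"dx": 0.172, "dy": -0.007, "dz": 0.04, "rx": 0, "ry": 0, "rz": 0, "claw": 1},
  {"dx": 0.172, "dy": -0.007, "dz": 0.04, "rx": 0, "ry": 0, "rz": 0, "claw": 1},
  {"dx": 0.172, "dy": -0.007, "dz": 0.04, "rx": 0, "ry": 0, "rz": 0, "claw": 1},
  {"dx": 0.172, "dy": -0.007, "dz": 0.04, "rx": 0, "ry": 0, "rz": 0, "claw": 1},
  {"dx": 0.172, "dy": -0.007, "dz": 0.04, "rx": 0, "ry": 0, "rz": 0, "claw": 1},
])

```text
time_s: 24.0
ee_pos: [0.5179, 0.0586, 0.2932]
eef_rot: [2.425, -0.2, 1.689]
force: [0.4, 0.1, -7.3]
grip_width: 0.0094
grip_force: 60.1
```

step_arm([
  {"dx": 0.086, "dy": -0.004, "dz": 0.02, "rx": 0, "ry": 0, "rz": 0, "claw": 1},
  {"dx": 0.086, "dy": -0.004, "dz": 0.02, "rx": 0, "ry": 0, "rz": 0, "claw": 1},
  {"dx": 0, "dy": 0, "dz": 0, "rx": 0, "ry": 0, "rz": 0, "claw": 1},
  {"dx": 0, "dy": 0, "dz": 0, "rx": 0, "ry": 0, "rz": 0, "claw": 1},
  {"dx": 0, "dy": 0, "dz": 0, "rx": 0, "ry": 0, "rz": 0, "claw": 1},
])

```text
time_s: 24.5
ee_pos: [0.5188, 0.0746, 0.2936]
eef_rot: [2.425, -0.199, 1.689]
force: [0.6, -0.2, -8.2]
grip_width: 0.0095
grip_force: 60.1
```

```bash
python3 look2.py pics/hk.png; python3 meas.py -3.0; python3 - <<'E'
from h import *
np.set_printoptions(precision=4,suppress=True)
o,p=pickle.load(open('w3.pkl','rb')); w=wcloud(o,p).reshape(-1,3); w=w[np.isfinite(w[:,0])]
for lo,hi in((.24,.26),(.26,.27),(.27,.285),(.285,.32),(.32,.37)):
    k=w[(w[:,2]>lo)&(w[:,2]<hi)&(abs(w[:,0]-.595)<.035)&(abs(w[:,1]-.113)<.025)]; print(lo,len(k),np.median(k,0) if len(k) else '',k.min(0) if len(k) else '',k.max(0) if len(k) else '')
k=w[(w[:,2]>.3805)&(w[:,2]<.43)&(w[:,0]<.75)&(w[:,0]>.55)&(abs(w[:,1]-.11)<.05)]; print(len(k), k.min(0) if len(k) else '',k.max(0) if len(k) else '')
E
```

```text
24.5 [0.5188 0.0746 0.2936] [ 2.425  -0.199   1.6887] [ 0.6133 -0.2418 -8.1516] [-0.7895  1.1277 -0.0399] 0.00953205810190978
(0.018, 0.026) 141 med [ 0.0008  0.0216 -0.0028] zmax -0.0007140770328674662 x -0.0016775829118314102 0.0043409491503912274
(0.026, 0.036) 229 med [0.0006 0.0312 0.0014] zmax 0.009447759535324618 x -0.001029684149690529 0.004662852508555474
(0.036, 0.044) 167 med [0.0007 0.0399 0.0087] zmax 0.011570625173404958 x -0.000977711193548154 0.004819620028667511
(0.044, 0.052) 166 med [0.0006 0.0481 0.0074] zmax 0.011296363065976867 x -0.0010830921805269902 0.0043568985816673945
(0.052, 0.06) 167 med [ 0.0005  0.0556 -0.0009] zmax 0.007084408858018365 x -0.0009001262206798295 0.004218477957494968
(0.065, 0.078) 362 med [ 0.      0.0719 -0.0038] zmax -0.001011711246109992 x -0.003435846206231337 0.006439118357438347
(0.078, 0.09) 335 med [-0.0005  0.084  -0.0035] zmax -0.0012257835437689546 x -0.0037635014298926153 0.006508236009620881
(0.09, 0.105) 332 med [ 0.0003  0.0963 -0.0042] zmax -0.00138628108892358 x -0.003262523912909208 0.007520794129916784
top 0.002 [ 0.0016 -0.0019 -0.0975] 2208 [ 0.0165 -0.0459 -0.0976]
top 0.084 [ 0.0018  0.0783 -0.1011] 2088 [ 0.0202 -0.0257 -0.0991]
0.24 206 [0.6091 0.1097 0.2548] [0.5786 0.1065 0.2457] [0.6175 0.1168 0.26  ]
0.26 149 [0.6139 0.1112 0.2647] [0.5752 0.1062 0.26  ] [0.6174 0.1162 0.2698]
0.27 266 [0.6129 0.1115 0.277 ] [0.5724 0.1061 0.27  ] [0.6176 0.1173 0.2849]
0.285 388 [0.6104 0.1103 0.3046] [0.6068 0.1063 0.285 ] [0.6155 0.1147 0.3199]
0.32 765 [0.6088 0.1106 0.3461] [0.6061 0.1065 0.32  ] [0.613  0.1149 0.37  ]
3251 [0.5795 0.089  0.3806] [0.714  0.1274 0.4204]
```

View pics/hk.png

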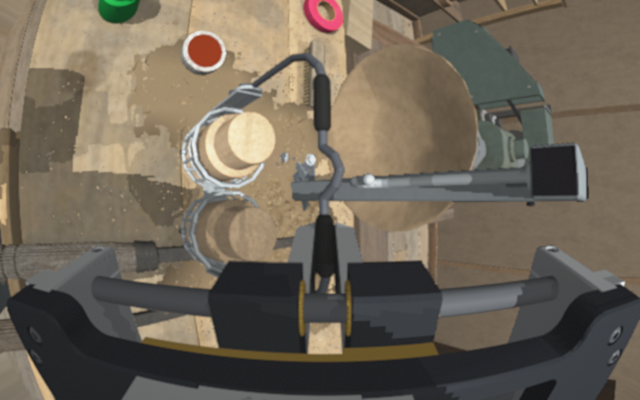

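The wrist picture shows the eye's hump at about (332,160), lined up with the hook at (300–370,185). Going forward over the tip.

step_arm([
  {"dx": -0.016, "dy": 0.05, "dz": 0.052, "rx": 0, "ry": 0, "rz": 0, "claw": 1},
  {"dx": -0.016, "dy": 0.05, "dz": 0.052, "rx": 0, "ry": 0, "rz": 0, "claw": 1},
  {"dx": -0.016, "dy": 0.05, "dz": 0.052, "rx": 0, "ry": 0, "rz": 0, "claw": 1},
  {"dx": -0.016, "dy": 0.05, "dz": 0.052, "rx": 0, "ry": 0, "rz": 0, "claw": 1},
  {"dx": -0.016, "dy": 0.05, "dz": 0.052, "rx": 0, "ry": 0, "rz": 0, "claw": 1},
  {"dx": -0.016, "dy": 0.05, "dz": 0.052, "rx": 0, "ry": 0, "rz": 0, "claw": 1},
  {"dx": -0.016, "dy": 0.05, "dz": 0.052, "rx": 0, "ry": 0, "rz": 0, "claw": 1},
  {"dx": -0.016, "dy": 0.05, "dz": 0.052, "rx": 0, "ry": 0, "rz": 0, "claw": 1},
  {"dx": -0.016, "dy": 0.05, "dz": 0.052, "rx": 0, "ry": 0, "rz": 0, "claw": 1},
  {"dx": -0.016, "dy": 0.05, "dz": 0.052, "rx": 0, "ry": 0, "rz": 0, "claw": 1},
])

```text
time_s: 25.6
ee_pos: [0.5928, 0.0689, 0.2844]
eef_rot: [2.425, -0.199, 1.689]
force: [-0.6, 0.3, -8.4]
grip_width: 0.0097
grip_force: 60.1
```

step_arm([
  {"dx": 0, "dy": 0, "dz": 0, "rx": 0, "ry": 0, "rz": 0, "claw": 1},
  {"dx": 0, "dy": 0, "dz": 0, "rx": 0, "ry": 0, "rz": 0, "claw": 1},
])

```text
time_s: 25.8
ee_pos: [0.5922, 0.069, 0.2843]
eef_rot: [2.425, -0.199, 1.689]
force: [-0.1, -0.0, -8.6]
grip_width: 0.0097
grip_force: 60.1
```

```bash
python3 look2.py pics/hk2.png; python3 - <<'E'
from h import *
import cv2
np.set_printoptions(precision=4,suppress=True)
o,p=pickle.load(open('w3.pkl','rb')); w=wcloud(o,p); im=p['img'][:,:,::-1]
a=cv2.resize(im[120:240,250:400],(600,480),interpolation=cv2.INTER_CUBIC); cv2.imwrite('pics/hk2c.png',a)
w=w.reshape(-1,3); w=w[np.isfinite(w[:,0])]
k=w[(abs(w[:,0]-.595)<.04)&(abs(w[:,1]-.113)<.014)&(w[:,2]>.24)&(w[:,2]<.31)]
for lo in np.arange(.24,.31,.005):
    q=k[(k[:,2]>=lo)&(k[:,2]<lo+.005)]
    if len(q): h,_=np.histogram(q[:,0],np.arange(.56,.63,.005)); print(lo.round(3),h)
E
```

```text
25.8 [0.5922 0.069  0.2843] [ 2.425  -0.1989  1.6889] [-0.0859 -0.0489 -8.5695] [-0.7526  1.1181 -0.0242] 0.00965790394971659
0.245 [ 0  0  0  0  3  0 11 30 65 40  4  0  0]
0.25 [ 0  0  0  0  5  4  4  1  6 55 60  3  0]
0.255 [ 0  0  0 23 15  0  0  0  0  0 76  7  0]
0.26 [ 0  0  0 18  7  0  0  0  0  0 36 14  0]
0.265 [ 0  0  0 26  0  0  0  0  0  0 16  5  0]
0.27 [ 0  0 18  2  0  0  0  0  0  0  0  4  0]
0.275 [  0   0  74 109   0   0   3  18   0   0  19   9   0]
0.28 [ 0  0  0  0  0  0 37 42  0  0 57 10  0]
0.285 [  0   0   0   0   0   0 113  67   0   0  60   9   0]
0.29 [  0   0   0   0   0   0 131 172   0   0  60   0   0]
0.295 [ 0  0  0  0  0  0  1 28  0  2 73  0  0]
0.3 [ 0  0  0  0  0  0  0  0  0 22 48  0  0]
0.305 [ 0  0  0  0  0  0  0  0  0 55 29  0  0]
```

View pics/hk2c.png

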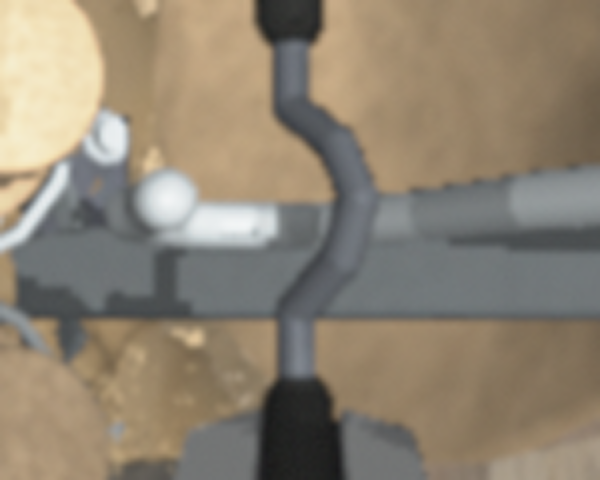

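The ball tip at crop (165,195) is behind (−x of) the hump, the shank is on the other side, and the hook is centred under the hump. Lowering.

step_arm([
  {"dx": -0.01, "dy": -0.032, "dz": 0.037, "rx": 0, "ry": 0, "rz": 0, "claw": 1},
  {"dx": -0.01, "dy": -0.032, "dz": 0.037, "rx": 0, "ry": 0, "rz": 0, "claw": 1},
  {"dx": -0.01, "dy": -0.032, "dz": 0.037, "rx": 0, "ry": 0, "rz": 0, "claw": 1},
  {"dx": -0.01, "dy": -0.032, "dz": 0.037, "rx": 0, "ry": 0, "rz": 0, "claw": 1},
  {"dx": -0.01, "dy": -0.032, "dz": 0.037, "rx": 0, "ry": 0, "rz": 0, "claw": 1},
  {"dx": -0.01, "dy": -0.032, "dz": 0.037, "rx": 0, "ry": 0, "rz": 0, "claw": 1},
  {"dx": -0.006, "dy": -0.019, "dz": 0.022, "rx": 0, "ry": 0, "rz": 0, "claw": 1},
  {"dx": 0, "dy": 0, "dz": 0, "rx": 0, "ry": 0, "rz": 0, "claw": 1},
])

```text
time_s: 26.7
ee_pos: [0.5922, 0.0689, 0.251]
eef_rot: [2.425, -0.199, 1.689]
force: [-0.1, -0.1, -8.1]
grip_width: 0.0097
grip_force: 60.1
```

step_arm([
  {"dx": -0.003, "dy": -0.01, "dz": 0.011, "rx": 0, "ry": 0, "rz": 0, "claw": 1},
  {"dx": -0.003, "dy": -0.01, "dz": 0.011, "rx": 0, "ry": 0, "rz": 0, "claw": 1},
  {"dx": -0.003, "dy": -0.01, "dz": 0.011, "rx": 0, "ry": 0, "rz": 0, "claw": 1},
  {"dx": -0.003, "dy": -0.01, "dz": 0.011, "rx": 0, "ry": 0, "rz": 0, "claw": 1},
  {"dx": 0, "dy": 0, "dz": 0, "rx": 0, "ry": 0, "rz": 0, "claw": 1},
])

```text
time_s: 27.2
ee_pos: [0.5921, 0.0689, 0.2452]
eef_rot: [2.425, -0.199, 1.689]
force: [0.2, 0.1, -7.4]
grip_width: 0.0092
grip_force: 60.1
```

step_arm([
  {"dx": -0.002, "dy": -0.006, "dz": 0.007, "rx": 0, "ry": 0, "rz": 0, "claw": 1},
  {"dx": -0.002, "dy": -0.006, "dz": 0.007, "rx": 0, "ry": 0, "rz": 0, "claw": 1},
  {"dx": 0, "dy": 0, "dz": 0, "rx": 0, "ry": 0, "rz": 0, "claw": 1},
])

```text
time_s: 27.5
ee_pos: [0.5925, 0.0689, 0.244]
eef_rot: [2.424, -0.199, 1.689]
force: [0.1, 0.5, -4.1]
grip_width: 0.0093
grip_force: 60.0
```

step_arm([
  {"dx": -0.002, "dy": -0.005, "dz": 0.006, "rx": 0, "ry": 0, "rz": 0, "claw": 1},
  {"dx": -0.001, "dy": -0.003, "dz": 0.004, "rx": 0, "ry": 0, "rz": 0, "claw": 1},
  {"dx": 0, "dy": 0, "dz": 0, "rx": 0, "ry": 0, "rz": 0, "claw": 1},
])

```text
time_s: 27.8
ee_pos: [0.5926, 0.0689, 0.2429]
eef_rot: [2.423, -0.199, 1.689]
force: [0.9, 2.2, -0.8]
grip_width: 0.0092
grip_force: 60.0
```

step_arm([
  {"dx": 0, "dy": 0, "dz": 0, "rx": 0, "ry": 0, "rz": 0, "claw": 1},
  {"dx": 0, "dy": 0, "dz": 0, "rx": 0, "ry": 0, "rz": 0, "claw": 1},
  {"dx": 0, "dy": 0, "dz": 0, "rx": 0, "ry": 0, "rz": 0, "claw": 1},
  {"dx": 0, "dy": 0, "dz": 0, "rx": 0, "ry": 0, "rz": 0, "claw": 1},
], grip_force=3)

```text
time_s: 28.2
ee_pos: [0.5924, 0.0687, 0.2425]
eef_rot: [2.424, -0.199, 1.689]
force: [1.2, 0.8, 0.7]
grip_width: 0.0109
grip_force: 3.0
```

step_arm([
  {"dx": 0, "dy": 0, "dz": 0, "rx": 0, "ry": 0, "rz": 0, "claw": 0.87},
  {"dx": 0, "dy": 0, "dz": 0, "rx": 0, "ry": 0, "rz": 0, "claw": 0.84},
  {"dx": 0, "dy": 0, "dz": 0, "rx": 0, "ry": 0, "rz": 0, "claw": 0.8},
  {"dx": 0, "dy": 0, "dz": 0, "rx": 0, "ry": 0, "rz": 0, "claw": 0.75},
  {"dx": 0, "dy": 0, "dz": 0, "rx": 0, "ry": 0, "rz": 0, "claw": 0.7},
  {"dx": 0, "dy": 0, "dz": 0, "rx": 0, "ry": 0, "rz": 0, "claw": 0.6},
  {"dx": 0, "dy": 0, "dz": 0, "rx": 0, "ry": 0, "rz": 0, "claw": 0.6},
])

```text
time_s: 28.9
ee_pos: [0.5923, 0.0688, 0.2422]
eef_rot: [2.425, -0.199, 1.689]
force: [-0.9, -0.4, -0.1]
grip_width: 0.0369
grip_force: 0.0
```

```bash
python3 look2.py pics/rel.png; python3 meas.py -3.0
```

```text
28.9 [0.5923 0.0688 0.2422] [ 2.4248 -0.1989  1.6889] [-0.8875 -0.4171 -0.0944] [-0.1413  0.2041  0.0311] 0.036878714052370885
(0.018, 0.026) 150 med [ 0.0009  0.0216 -0.0019] zmax -0.00033857839105772003 x -0.001046741572673164 0.0047054776020435595
(0.026, 0.036) 247 med [0.0015 0.0313 0.003 ] zmax 0.011144951455012791 x -0.000825177374768129 0.005471911487175634
(0.036, 0.044) 1288 med [0.0155 0.041  0.0249] zmax 0.049958664795433844 x -0.02260028353750621 0.023745948378280573
(0.044, 0.052) 425 med [0.0167 0.0452 0.0303] zmax 0.049833606937808445 x -0.022233948184541878 0.02241011737700503
(0.052, 0.06) 153 med [0.0026 0.0557 0.001 ] zmax 0.00882488198886569 x 0.0011504959108162762 0.0060117730799303225
(0.065, 0.078) 365 med [ 0.0031  0.072  -0.    ] zmax 0.0026392848161490012 x 9.731623920986292e-06 0.010186687198599902
(0.078, 0.09) 338 med [0.0033 0.0838 0.0008] zmax 0.0030445311866566516 x 0.0002460360612722692 0.010861489623945418
(0.09, 0.105) 335 med [0.004  0.096  0.0006] zmax 0.0033414882857459027 x 0.000997245718009446 0.010078250195264506
top 0.002 [ 0.0002  0.0041 -0.0978] 2122 [ 0.0115 -0.0012 -0.0978]
top 0.084 [ 0.0047  0.0839 -0.097 ] 2088 [ 0.0169  0.0225 -0.0989]
```

View pics/rels.png

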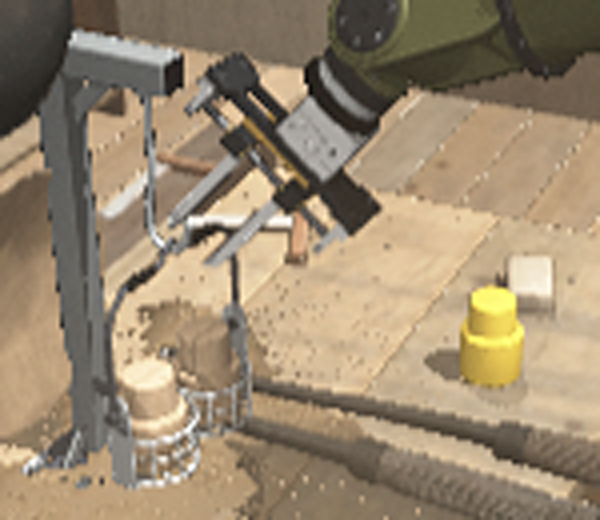

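The carrier hangs on the hook, level, with the fingers open around the bar. I'll retreat straight back along the tool axis.

step_arm([
  {"dx": 0, "dy": 0, "dz": -0.05, "rx": 0, "ry": 0, "rz": 0, "claw": 0.6},
  {"dx": 0, "dy": 0, "dz": -0.1, "rx": 0, "ry": 0, "rz": 0, "claw": 0.6},
  {"dx": 0, "dy": 0, "dz": -0.15, "rx": 0, "ry": 0, "rz": 0, "claw": 0.6},
  {"dx": 0, "dy": 0, "dz": -0.2, "rx": 0, "ry": 0, "rz": 0, "claw": 0.6},
  {"dx": 0, "dy": 0, "dz": -0.2, "rx": 0, "ry": 0, "rz": 0, "claw": 0.6},
  {"dx": 0, "dy": 0, "dz": -0.2, "rx": 0, "ry": 0, "rz": 0, "claw": 0.6},
  {"dx": 0, "dy": 0, "dz": -0.2, "rx": 0, "ry": 0, "rz": 0, "claw": 0.6},
  {"dx": 0, "dy": 0, "dz": -0.1, "rx": 0, "ry": 0, "rz": 0, "claw": 0.6},
  {"dx": 0, "dy": 0, "dz": 0, "rx": 0, "ry": 0, "rz": 0, "claw": 0.6},
  {"dx": 0, "dy": 0, "dz": 0, "rx": 0, "ry": 0, "rz": 0, "claw": 0.6},
])

```text
time_s: 30.0
ee_pos: [0.5162, 0.0418, 0.3307]
eef_rot: [2.425, -0.199, 1.689]
force: [-0.0, -0.2, -0.4]
grip_width: 0.0374
grip_force: 0.0
```

```bash
cat > still.py <<'E'
from station import viewer,telemetry
from h import *
import cv2
for i in range(2):
    p=viewer.camera('scene'); w=cloud(p).reshape(-1,3)
    k=w[(w[:,2]>.12)&(w[:,2]<.16)&(abs(w[:,0]-.598)<.06)&(abs(w[:,1]-.113)<.09)]
    print(telemetry.get_obs()['time_s'])
    for s in(1,-1):
        q=k[(k[:,1]-.113)*s>.015]; print(len(q),np.median(q,0),q[:,2].max())
E
python3 still.py
```

```text
30.05
210 [0.59727074 0.17054248 0.14225718] 0.159860304271594
195 [0.5874635  0.07788633 0.14078921] 0.15788707775246053
30.1
205 [0.59722044 0.16908641 0.14346125] 0.15850302116760695
191 [0.58798436 0.07743417 0.14049214] 0.1591051186754483
```

step_arm([
  {"dx": 0, "dy": 0, "dz": 0, "rx": 0, "ry": 0, "rz": 0, "claw": 0.6},
  {"dx": 0, "dy": 0, "dz": 0, "rx": 0, "ry": 0, "rz": 0, "claw": 0.6},
  {"dx": 0, "dy": 0, "dz": 0, "rx": 0, "ry": 0, "rz": 0, "claw": 0.6},
  {"dx": 0, "dy": 0, "dz": 0, "rx": 0, "ry": 0, "rz": 0, "claw": 0.6},
  {"dx": 0, "dy": 0, "dz": 0, "rx": 0, "ry": 0, "rz": 0, "claw": 0.6},
  {"dx": 0, "dy": 0, "dz": 0, "rx": 0, "ry": 0, "rz": 0, "claw": 0.6},
  {"dx": 0, "dy": 0, "dz": 0, "rx": 0, "ry": 0, "rz": 0, "claw": 0.6},
  {"dx": 0, "dy": 0, "dz": 0, "rx": 0, "ry": 0, "rz": 0, "claw": 0.6},
  {"dx": 0, "dy": 0, "dz": 0, "rx": 0, "ry": 0, "rz": 0, "claw": 0.6},
  {"dx": 0, "dy": 0, "dz": 0, "rx": 0, "ry": 0, "rz": 0, "claw": 0.6},
])

```text
time_s: 31.1
ee_pos: [0.5161, 0.0418, 0.331]
eef_rot: [2.425, -0.199, 1.689]
force: [0.3, 0.3, 0.4]
grip_width: 0.0378
grip_force: 0.0
```

```bash
python3 still.py
```

```text
31.15
201 [0.59751961 0.16921697 0.1422179 ] 0.15734697951364038
197 [0.58751706 0.07816023 0.14010597] 0.1575423762199719
31.2
207 [0.59715177 0.17000207 0.1431006 ] 0.1594361618694391
194 [0.58771066 0.07760119 0.14094307] 0.15858115241392065
```

step_arm([
  {"dx": 0, "dy": 0, "dz": 0, "rx": 0, "ry": 0, "rz": 0, "claw": 0.6},
  {"dx": 0, "dy": 0, "dz": 0, "rx": 0, "ry": 0, "rz": 0, "claw": 0.6},
  {"dx": 0, "dy": 0, "dz": 0, "rx": 0, "ry": 0, "rz": 0, "claw": 0.6},
  {"dx": 0, "dy": 0, "dz": 0, "rx": 0, "ry": 0, "rz": 0, "claw": 0.6},
  {"dx": 0, "dy": 0, "dz": 0, "rx": 0, "ry": 0, "rz": 0, "claw": 0.6},
  {"dx": 0, "dy": 0, "dz": 0, "rx": 0, "ry": 0, "rz": 0, "claw": 0.6},
  {"dx": 0, "dy": 0, "dz": 0, "rx": 0, "ry": 0, "rz": 0, "claw": 0.6},
  {"dx": 0, "dy": 0, "dz": 0, "rx": 0, "ry": 0, "rz": 0, "claw": 0.6},
  {"dx": 0, "dy": 0, "dz": 0, "rx": 0, "ry": 0, "rz": 0, "claw": 0.6},
  {"dx": 0, "dy": 0, "dz": 0, "rx": 0, "ry": 0, "rz": 0, "claw": 0.6},
])

```text
time_s: 32.2
ee_pos: [0.5161, 0.0418, 0.331]
eef_rot: [2.425, -0.199, 1.689]
force: [0.4, -0.3, -0.4]
grip_width: 0.0379
grip_force: 0.0
```

```bash
python3 still.py; python3 -c "
from station import hand_in
print(hand_in())"
```

```text
32.25
205 [0.59615279 0.16741855 0.14301778] 0.15399670939053037
192 [0.58664216 0.07655926 0.14124452] 0.15548550343250558
32.3
203 [0.59663985 0.16802329 0.14351749] 0.15788189972872932
191 [0.58781352 0.07764878 0.14139718] 0.15873444306651452
the job is handed in; nothing more can be done
None
```

Both blanks stand in the carrier's pockets and the carrier hangs by its eye on the hook, level, still and clear of the bench; handed in at 32 s. While I swung the bail up, a push of up to about 5 N slid the carrier about 2.5 mm along the bench without tipping it.

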